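# Set up the coffee corner rack: hook on the caddies and hang their scoops

## Robot

A 6-joint arm with a two-finger parallel gripper is mounted at the origin on the work surface. World frame = base frame: x ahead of the robot, y to its left, z up, the work surface at z = 0. Lengths are in m, angles in rad, forces in N, time in s.
With the tool pointing down it reaches from about 0.425 to 1.125 m from the base axis. Payload 14.9 kg.
Tool frame: the origin (TCP) lies midway between the tips of the shut fingers; the grasp point (between the pads) lies 19 mm behind it; z points along the fingers, y is the direction in which the jaws open and shut (so a half turn about z gives the same grasp; the last joint's range is limited). The gripper opens to 91 mm and grips with 3 to 60 N. Pads are 32 mm wide; open, the fingers measure 118 mm over their backs; the gripper's body (76 mm by 178 mm) begins 60 mm behind the grasp point.
Start: joints at [1.186, 0.379, 1.734, -0, 1.028, -0.033], TCP at [0.241, 0.657, 0.214] pointing down, gripper open.
Joint ranges: [-2.77, 2.77], [-0.74, 2.19], [0, 2.66], [-1.06, 4.2], [0.31, 2.87], [-3.08, 3.08]. Speed limits (rad/s): [1.89, 1.89, 2.39, 3.14, 3.14, 3.14].

## Interface

Orientations are given as a unit quaternion [w, x, y, z].
In Python, from plant import env gives the robot as it stands. The module is installed in compiled form; this text tells all that it offers.
- The arm moves only by the tool jog_arm, never from a script. Its argument "motion" is a list of rows, each an object with "linear": the shift along the world's x, y, z in mm, a list of three; "rot": the turn, a rotation vector about the world's x, y, z in rad, a list of three; "fingers": the finger opening in mm, from 0 to 91.2. In form: [{"linear": [tx, ty, tz], "rot": [ax, ay, az], "fingers": fingers}, ...]. A call has 1 to 8 rows; each row is the pose to reach, as a shift and turn from the pose measured when the call began; what a row does not reach only later rows make up. A row lasts 1/12 s, in which the tool goes at most 41.7 mm and 7.16 degrees, less where a joint would pass 70% of its speed; a pose out of reach is approached as far as the arm can. A call with a gripper value outside its range is refused whole. The fingers move at their own pace and stop on an object; the grip force is fixed at half the most. Time passes only in rows, so rows that repeat a pose let the fingers close. It gives the time, the measured TCP pose, the force and the opening at its end, in the units of the state.
- env.observe(): the state, without advancing time (a new reading comes with each control period).
- env.get_image(name): name is "scene" or "side" or "wrist"; returns the picture (480x640x3 uint8, red, green, blue); there is no depth.
- env.calibration(name): a dict with "vfov" (degrees; the focal length in pixels is half the picture's height over the tangent of half this angle, whatever the lens; pixels are square), "cx", "cy" (the principal point, pixels), "T" (4x4, takes a point from camera to world coordinates). Camera axes: x right, y up, looking along -z (the intrinsics and any distortion apply to the point x, -y, -z); pixel columns grow to the right and rows downward; lengths in m; the calibration is good to about 2 mm. A picture is of the moment at which its call begins: read the wrist's pose just before it. calibration takes no time and is no camera call; for the wrist camera it gives the pose at the moment of the call.
- env.close_job(): hands the job in, once; it reports no verdict.
The state is a dict: "t": time; "joint_positions": joint angles; "joint_vel": joint speeds; "joint_torque": joint torques, N m; "tcp_pos": TCP position; "ee_rot": TCP orientation; "contact_force": force on the tool from outside, world axes, zero at the start; "wrist_torque": the same for the moment, N m; "gripper_width": opening from 0.0 (shut) to 1.0 (fully open).
Only numpy, scipy, OpenCV 4.12 (cv2) and the standard library are available. Lean on these libraries where they do the work, as an engineer would, in place of code of your own. Each camera call takes 0.05 s, during which the arm holds its last target.

## Task

Hook the green and the yellow caddy onto the two empty uprights of the rack, either one on either, at the same height as the red caddy: press the tabs into the slots, then down until they engage. Pull the drawer fully out to its stop, take out every scoop and hang each by its own hook over the middle of the front rim of the caddy of its colour (the red one too), bowl outside, then push the drawer shut. Leave the crockery and other things around them standing where they are.

Things in the scene. Friction and masses are not known exactly. Their poses are not given: they have to be found in the camera images.
- rack: Fixed dark steel rack with three slotted uprights 135 apart, 214 high, on a foot plate 6 thick (350 wide, from 50 before to 90 behind the fronts). Origin: on the counter under the middle upright, in the plane of the uprights' front faces; x points from front to back (into the slots), y to the left upright, z up. Left upright carries the red caddy. Position, yaw vary
- caddy_c: Brick red caddy already hanging, locked, on the left upright; same shape and axes as caddy_a. Underside at height 118, rim at 188; its tabs sit in the slots with bottom edges at heights 138 and 176
- slot_right (a point): Right upright (empty), on its front face: middle of the bottom edge of the slot at height 138; axes as the rack's. Uprights are 33 wide; each has five slots 11 wide, 24 high, one above the other, bottom edges at 24, 62, 100, 138, 176. The sheet is 4 thick, free depth behind it 20. At the red caddy's height a caddy's lower tab rests here, its upper tab in the slot above
- slot_middle (a point): Middle upright (empty): the same point as slot_right
- caddy_a: Loose sage green open caddy standing on the counter: 110 long (x), 60 wide (y), 70 high, walls 4, 0.18 to 0.36 kg. Origin: centre of underside, z up, x to its back, where a bracket plate (42 wide, rear face at x = 59) carries two hook tabs. Front wall at x = -55 to -51, rim at z = 70. Grip from above across the 60 width, near its middle. Mounted, it may nod 1.5 degrees
- tab_a (a point): On the sage green caddy (59, 0, 20): underside of the lower tab's neck at the plate; the upper neck is 38 higher. Tabs 6 wide; neck 5.5 long, 8 high, then a prong 5 thick reaching 9 below the neck. They pass the slots while the necks are 9 to 16 (best 12.5) above the slot bottoms, side play 2.5; press till the plate meets the upright, then lower till the necks rest on the slot bottoms
- caddy_b: Loose mustard yellow open caddy standing on the counter: 110 long (x), 60 wide (y), 70 high, walls 4, 0.18 to 0.36 kg. Origin: centre of underside, z up, x to its back, where a bracket plate (42 wide, rear face at x = 59) carries two hook tabs. Front wall at x = -55 to -51, rim at z = 70. Grip from above across the 60 width, near its middle. Mounted, it may nod 1.5 degrees
- tab_b (a point): On the mustard yellow caddy (59, 0, 20): underside of the lower tab's neck at the plate; the upper neck is 38 higher. Tabs 6 wide; neck 5.5 long, 8 high, then a prong 5 thick reaching 9 below the neck. They pass the slots while the necks are 9 to 16 (best 12.5) above the slot bottoms, side play 2.5; press till the plate meets the upright, then lower till the necks rest on the slot bottoms
- drawer (a joint): Travel of the cabinet's drawer in m: 0 = shut, 0.15 = out to its stop; slides toward the robot along the cabinet's -x, friction about 1.5 N plus 6 N per m/s; stays where it is left. Pull smoothly: scoops stand in it
- cabinet: Fixed white low cabinet, 240 wide (y), 300 deep, 118 high, with one grey-fronted drawer. Origin: on the counter at the middle of its front edge; x points from front to back. Position, yaw vary. The drawer's floor is 17 above the counter; three 65 wide compartments (centres y = -69, 0, 69; divider tops at 57 above the counter) reach 120 back from the drawer front, which is 14 thick
- drawer_handle (a point): Middle of the drawer's bar handle: level steel bar about 10 thick, 120 long along the cabinet's y, 35 in front of the drawer front (whose outer face is 14 before the cabinet's when shut, its top edge 111 above the counter), 86 above the counter; moves with the drawer
- scoop_a: Loose steel scoop with sage green grip, 0.06 kg, standing in a drawer compartment, hook to the back, turned up to 0.3 rad (may be absent). Bowl 40 across, 26 high; origin: centre of bowl's underside, z up, x to the handle: an upright strip (x 20 to 25, 14 wide in y, 86 high). Its coloured top, z 54 to 86, is the grip: pinch the 14 width from above, fingertips kept above z = 55
- hook_a (a point): On the scoop with sage green grip (30, 0, 50): underside of its hook, mid-gap; rests on the rim when hung. The hook leaves the handle towards +x: arm z 50 to 54, gap to its down-turned lip 10 (x 25 to 35), lip 3 thick, down to z = 36. Hung, it leans about 10 degrees, bowl inwards
- scoop_b: Loose steel scoop with mustard yellow grip, 0.06 kg, standing in a drawer compartment, hook to the back, turned up to 0.3 rad (may be absent). Bowl 40 across, 26 high; origin: centre of bowl's underside, z up, x to the handle: an upright strip (x 20 to 25, 14 wide in y, 86 high). Its coloured top, z 54 to 86, is the grip: pinch the 14 width from above, fingertips kept above z = 55
- hook_b (a point): On the scoop with mustard yellow grip (30, 0, 50): underside of its hook, mid-gap; rests on the rim when hung. The hook leaves the handle towards +x: arm z 50 to 54, gap to its down-turned lip 10 (x 25 to 35), lip 3 thick, down to z = 36. Hung, it leans about 10 degrees, bowl inwards
- scoop_c: Loose steel scoop with brick red grip, 0.06 kg, standing in a drawer compartment, hook to the back, turned up to 0.3 rad (may be absent). Bowl 40 across, 26 high; origin: centre of bowl's underside, z up, x to the handle: an upright strip (x 20 to 25, 14 wide in y, 86 high). Its coloured top, z 54 to 86, is the grip: pinch the 14 width from above, fingertips kept above z = 55
- hook_c (a point): On the scoop with brick red grip (30, 0, 50): underside of its hook, mid-gap; rests on the rim when hung. The hook leaves the handle towards +x: arm z 50 to 54, gap to its down-turned lip 10 (x 25 to 35), lip 3 thick, down to z = 36. Hung, it leans about 10 degrees, bowl inwards
- mug_white: Bystander: white mug, 76 across, 88 high, below the front of the rack. Origin: centre of its underside
- mug_blue: Bystander: blue mug, 76 across, 88 high. Origin: centre of its underside
- jar: Bystander: amber jar, 64 across, 85 high. Origin: centre of its underside
- bottle: Bystander: green bottle, 66 across, 210 high. Origin: centre of its underside
- sugar_bowl: Bystander: white bowl, 72 across, 45 high, on top of the cabinet. Origin: centre of its underside
- saucer: Bystander: white saucer, 130 across, 18 high. Origin: centre of its underside
- teaspoon: Bystander: steel teaspoon lying on the counter, 140 long. Origin: centre of its underside
There are look-alikes about, which are no part of the job. Of the things that look like the caddy_b, the middle-sized one is meant. Leave any pink or purple look-alike of the caddy_a alone.

How it is judged:
On the way:
1. the drawer is pulled out to its stop (value of joint drawer above 0.143 m), for 0.1 s.
At the end, for the whole second after the job is handed in: Green and yellow caddies engaged on the two empty uprights level with the red one (4 mm in depth, 5 mm sideways and in height, 0.08 rad); each scoop present hangs over its caddy's front rim, within 25 mm of the middle, bowl outside, tilted under 0.35 rad; drawer shut to 6 mm; all at rest (((x of tab_a in the frame of slot_right between -0.004 and 0.004 m and y of tab_a in the frame of slot_right between -0.005 and 0.005 m and z of tab_a in the frame of slot_right between -0.005 and 0.005 m) or (x of tab_a in the frame of slot_middle between -0.004 and 0.004 m and y of tab_a in the frame of slot_middle between -0.005 and 0.005 m and z of tab_a in the frame of slot_middle between -0.005 and 0.005 m)) and angle between the x axis of each of caddy_a, caddy_b and the x axis of rack, either way round below 0.08 rad and angle between each of caddy_a, caddy_b's own z axis and vertical below 0.08 rad and ((x of tab_b in the frame of slot_right between -0.004 and 0.004 m and y of tab_b in the frame of slot_right between -0.005 and 0.005 m and z of tab_b in the frame of slot_right between -0.005 and 0.005 m) or (x of tab_b in the frame of slot_middle between -0.004 and 0.004 m and y of tab_b in the frame of slot_middle between -0.005 and 0.005 m and z of tab_b in the frame of slot_middle between -0.005 and 0.005 m)) and x of hook_a in the frame of caddy_a between -0.063 and -0.044 m and y of hook_a in the frame of caddy_a between -0.025 and 0.025 m and z of hook_a in the frame of caddy_a between 0.066 and 0.076 m and x of scoop_a in the frame of caddy_a below -0.07 m and angle between each of scoop_a, scoop_b, scoop_c's own z axis and vertical below 0.35 rad and x of hook_b in the frame of caddy_b between -0.063 and -0.044 m and y of hook_b in the frame of caddy_b between -0.025 and 0.025 m and z of hook_b in the frame of caddy_b between 0.066 and 0.076 m and x of scoop_b in the frame of caddy_b below -0.07 m and x of hook_c in the frame of caddy_c between -0.063 and -0.044 m and y of hook_c in the frame of caddy_c between -0.025 and 0.025 m and z of hook_c in the frame of caddy_c between 0.066 and 0.076 m and x of scoop_c in the frame of caddy_c below -0.07 m and value of joint drawer below 0.006 m and linear speed of each of caddy_a, caddy_b, scoop_a, scoop_b, scoop_c below 0.02 m/s); the robot touches nothing.
It fails at once if a bystander is knocked over or shoved more than 6 cm (distance of any of mug_white, mug_blue, jar, bottle, sugar_bowl, saucer, teaspoon from where it was at the start of the episode above 0.06 m or angle between any of mug_white, mug_blue, jar, bottle, sugar_bowl, saucer's own z axis and vertical above 0.6 rad).
Of scoop_a, scoop_b, scoop_c only 2 to 3 are there at a start; the rules pass over those that are not, and their reading is None.
At some moment in a run one of caddy_a, caddy_b may be knocked a few centimetres aside while the robot is not near it.
It also fails if it takes over 210 s, if anything falls off the work surface, if the arm or the gripper's body presses on something with over 40 N, if the wrist force passes 120 N, or if a joint passes its speed limit or range.

## Working session

There is one attempt and no reset: what is moved stays moved. The work goes in short steps, Python scripts to look and compute and a tool call to move; the robot and the scene stay as the last step left them, time stands still between calls to the robot, and variables do not carry over. Pictures are saved under pics/ and viewed, and the job is handed in when it is done.

Besides the shell and the picture viewer there is one more tool, called after ">>>" by a JSON object that holds its "fn" and its "kwargs". jog_arm: Moves the arm, as the interface text tells. Its arguments: {"type":"object","properties":{"motion":{"type":"array","items":{"type":"object","properties":{"linear":{"type":"array","items":{"type":"number"}},"rot":{"type":"array","items":{"type":"number"}},"fingers":{"type":"number"}}}}},"required":["motion"]}

```bash
ls; mkdir -p pics; python3 - <<'E'
from plant import env
import cv2
s=env.observe(); print(s)
for n in("scene","side","wrist"):
    print(n,env.calibration(n))
    cv2.imwrite(f"pics/{n}0.png",cv2.cvtColor(env.get_image(n),cv2.COLOR_RGB2BGR))
E
```

```text
pics
{'t': 0.0, 'joint_positions': array([ 1.18572509e+00,  3.79394736e-01,  1.73474467e+00,  9.60037185e-06,
        1.02849912e+00, -3.32675245e-02]), 'joint_vel': array([ 6.83816674e-04, -3.30209176e-04,  1.00304347e-03,  5.49193711e-04,
        1.21826061e-05, -6.92181712e-04]), 'joint_torque': array([ 1.91718442e-03, -7.63718963e+01, -4.34369516e+01,  6.51760865e-02,
        4.23905952e-02, -9.64429091e-05]), 'tcp_pos': array([0.2410555 , 0.65678673, 0.21331581]), 'ee_rot': array([-1.12606052e-04,  1.74998567e-01,  9.84568549e-01, -5.10680345e-04]), 'contact_force': array([-0.56227983,  0.04158728,  0.00685834]), 'wrist_torque': array([ 0.01239216, -0.04317975, -0.01686952]), 'gripper_width': 0.9993803696051693}
scene {'vfov': 57.452018572751555, 'cx': 318.0297949695848, 'cy': 244.63212958544744, 'T': array([[ 0.66232875, -0.63877206,  0.39152379,  0.90529345],
       [ 0.74916178,  0.57078687, -0.3360937 , -0.34964339],
       [-0.00878938,  0.51591918,  0.85659217,  1.02049967],
       [ 0.        ,  0.        ,  0.        ,  1.        ]])}
side {'vfov': 49.01142825319896, 'cx': 316.0084017127547, 'cy': 243.23841451717837, 'T': array([[ 0.73503966,  0.46276164, -0.49554854, -0.0851122 ],
       [-0.6778533 ,  0.48514463, -0.55240348, -0.66088751],
       [-0.01521842,  0.74194768,  0.67028504,  0.95001811],
       [ 0.        ,  0.        ,  0.        ,  1.        ]])}
wrist {'vfov': 69.79929649728597, 'cx': 321.17143572509633, 'cy': 238.44109409182124, 'T': array([[ 3.43757762e-01, -9.05266797e-01, -2.49645004e-01,
         1.70443455e-01],
       [ 9.39057851e-01,  3.31111197e-01,  9.23890005e-02,
         6.83006155e-01],
       [-9.76438396e-04, -2.66190537e-01,  9.63919937e-01,
         3.83297963e-01],
       [ 0.00000000e+00,  0.00000000e+00,  0.00000000e+00,
         1.00000000e+00]])}
```

View pics/scene0.png

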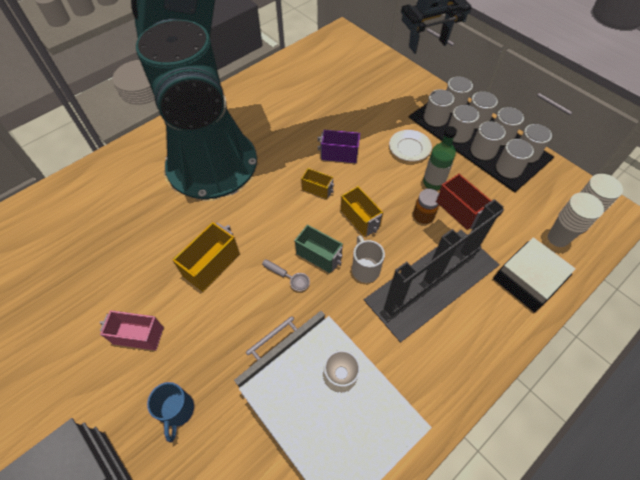

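View pics/side0.png

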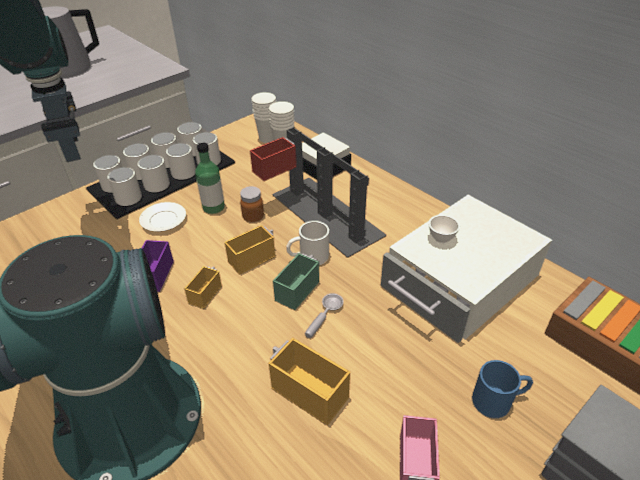

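View pics/wrist0.png

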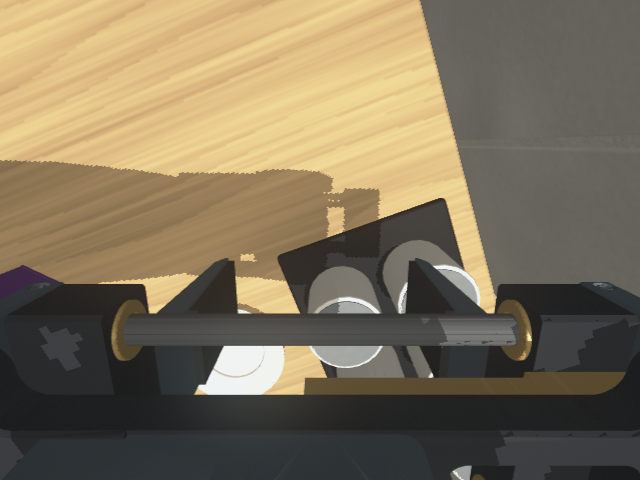

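Candidate yellow caddies in scene: small (317,183), middle (361,211), large (207,257). The middle one fits. The green caddy is at (319,249); purple (340,146) and pink (131,330) are decoys. I'll enlarge to confirm.

```bash
cat > h.py <<'E'
from plant import env
import cv2, numpy as np
from scipy.optimize import least_squares
from scipy.spatial.transform import Rotation as R
def K(c):
    f=240/np.tan(np.radians(c['vfov']/2)); return f,c['cx'],c['cy']
def proj(c,P):
    P=np.atleast_2d(P); T=c['T']; q=(P-T[:3,3])@T[:3,:3]; f,cx,cy=K(c)
    return np.c_[cx+f*q[:,0]/-q[:,2], cy-f*q[:,1]/-q[:,2]]
def ray(c,uv):
    f,cx,cy=K(c); d=np.array([(uv[0]-cx)/f,-(uv[1]-cy)/f,-1.]); T=c['T']; d=T[:3,:3]@d
    return T[:3,3],d/np.linalg.norm(d)
def atz(c,uv,z):
    o,d=ray(c,uv); return o+d*(z-o[2])/d[2]
def tri(obs): # [(c,uv)]
    A=np.zeros((3,3));b=np.zeros(3)
    for c,uv in obs:
        o,d=ray(c,uv); M=np.eye(3)-np.outer(d,d); A+=M;b+=M@o
    return np.linalg.solve(A,b)
def crop(im,x0,y0,x1,y1,s,name):
    cv2.imwrite(name,cv2.resize(im[y0:y1,x0:x1],None,fx=s,fy=s,interpolation=cv2.INTER_CUBIC))
def grab(n,name=None):
    c=env.calibration(n); im=cv2.cvtColor(env.get_image(n),cv2.COLOR_RGB2BGR)
    if name: cv2.imwrite(name,im)
    return c,im
def fit(local,obs,x0,z=None):
    """local Nx3; obs list of (cal,idx,uv). pose x,y,yaw (z fixed)"""
    local=np.array(local,float)
    def pts(p):
        c,s=np.cos(p[2]),np.sin(p[2]); L=local
        return np.c_[p[0]+c*L[:,0]-s*L[:,1],p[1]+s*L[:,0]+c*L[:,1],L[:,2]+z]
    def f(p):
        W=pts(p); return np.concatenate([(proj(c,W[i])[0]-uv) for c,i,uv in obs])
    r=least_squares(f,x0,loss='soft_l1',f_scale=2.); return r.x,f(r.x).reshape(-1,2)
E
python3 - <<'E'
import sys; sys.path.insert(0,'.')
import cv2
from h import crop
a=cv2.imread('pics/scene0.png');b=cv2.imread('pics/side0.png')
crop(a,285,160,395,280,6,'pics/c1.png')
crop(a,360,170,520,340,4.5//1 and 4,'pics/c2.png')
crop(b,180,210,340,320,5,'pics/c3.png')
crop(b,240,110,400,260,4,'pics/c4.png')
crop(a,225,300,435,480,3,'pics/c5.png')
crop(b,370,190,560,340,4,'pics/c6.png')
E
```

```text
(no output)
```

View pics/c1.png

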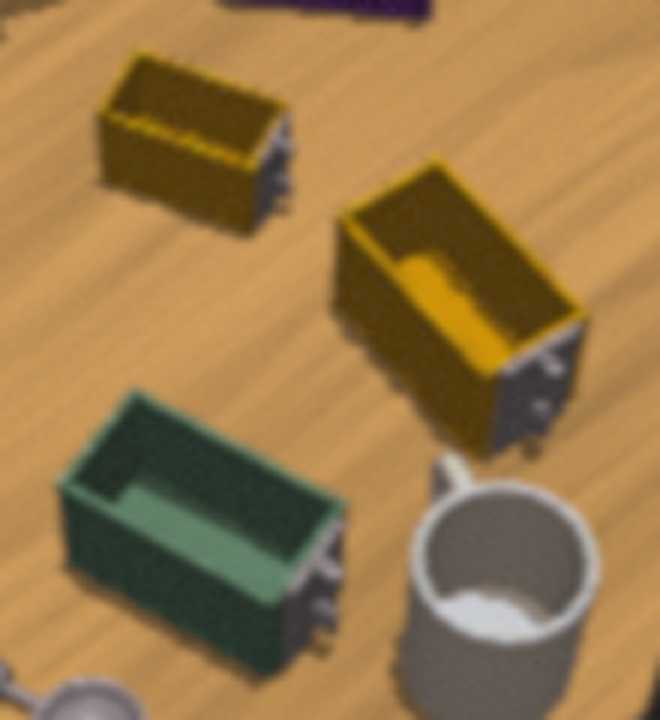

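View pics/c2.png

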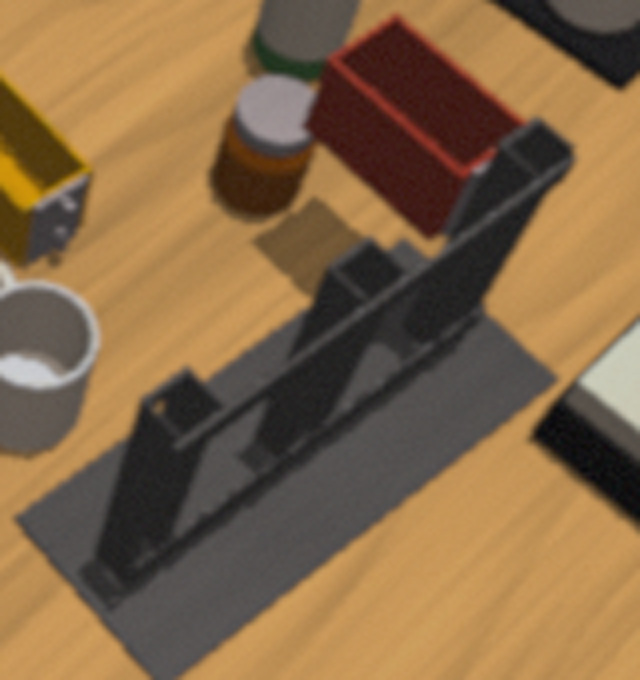

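View pics/c3.png

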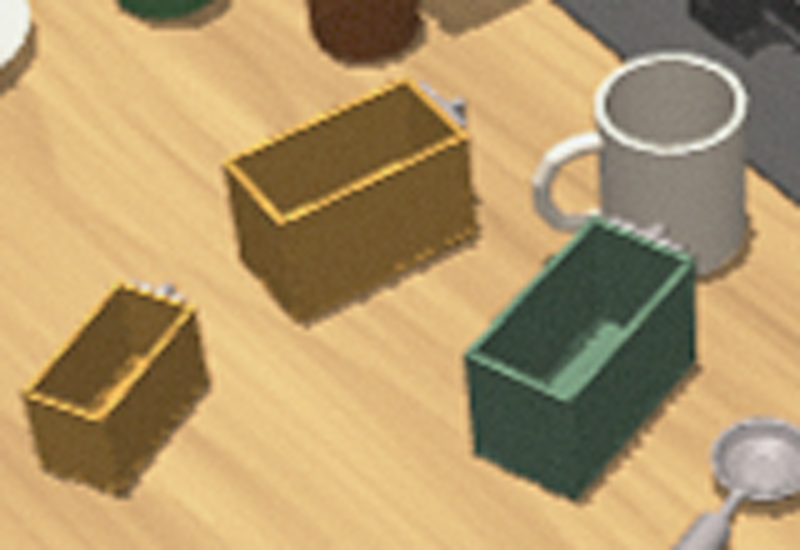

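View pics/c4.png

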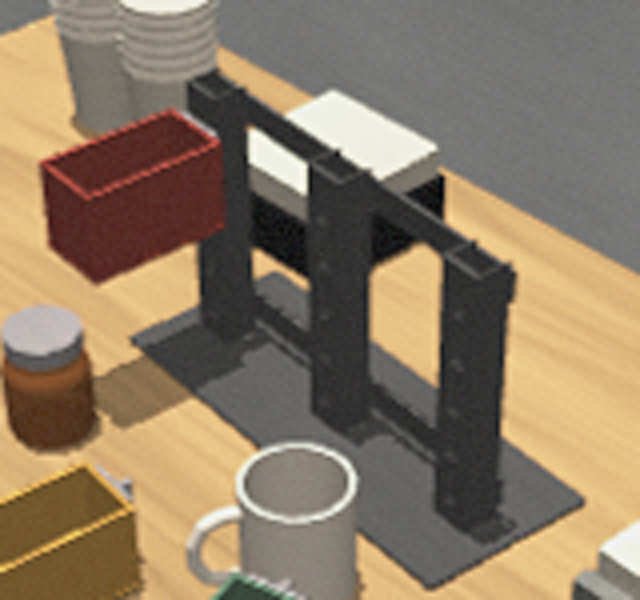

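View pics/c5.png

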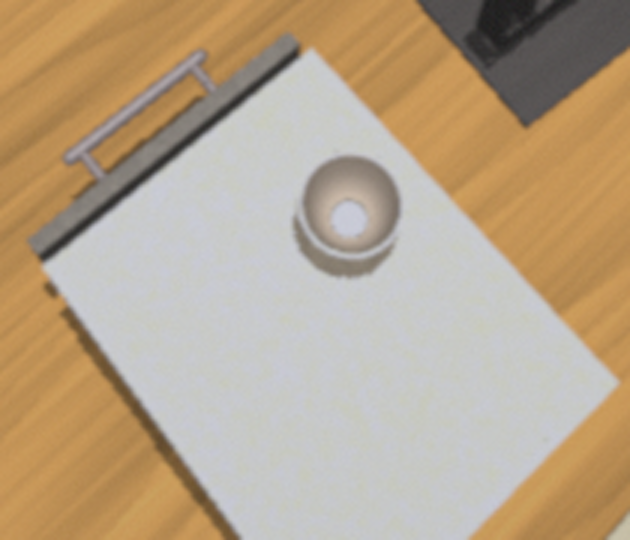

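View pics/c6.png

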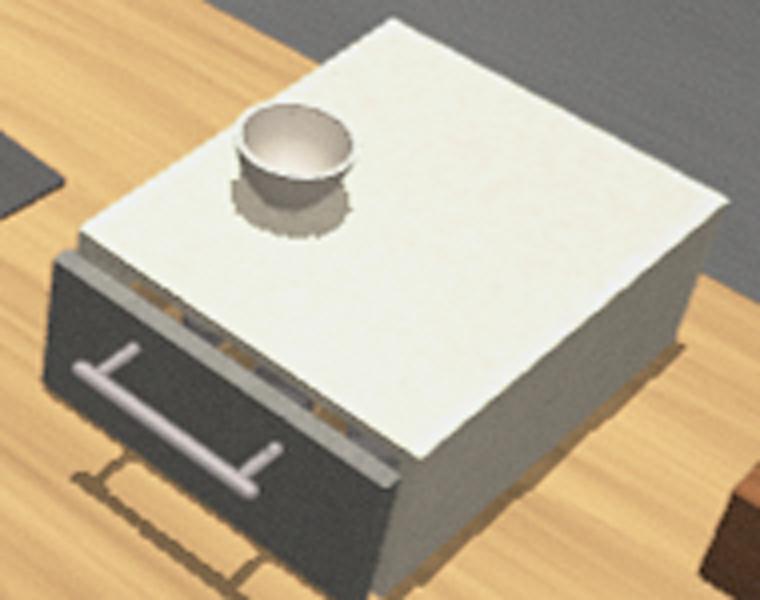

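Confirmed: yellow of middle size is scene (361,211), and green is (319,249), both with tabs visible at the mug-side end. Now I fit the poses.

```bash
cat > fit0.py <<'E'
from h import *
S=env.calibration('scene');D=env.calibration('side')
def pts(c,o,s,L): return [(c,i,np.array([o[0]+(u+.0)/s-.5+.5/s,o[1]+v/s-.5+.5/s])) for i,u,v in L]
m=1e-3
cad=np.array([[-55,30,70],[-55,-30,70],[55,30,70],[55,-30,70],[-55,30,0],[-55,-30,0],[55,30,0],[55,-30,0]])*m
Y=pts(S,(285,160),6,[(0,437,160),(1,343,214),(2,585,316),(3,497,372),(5,338,305),(7,487,458)])+pts(D,(180,210),5,[(0,227,163),(2,405,80),(1,282,222),(3,468,130),(5,303,325),(7,478,238)])
G=pts(S,(285,160),6,[(0,138,392),(1,65,487),(2,345,505),(3,278,600),(5,72,568),(7,265,683)])+pts(D,(180,210),5,[(0,468,352),(2,593,218),(1,568,402),(3,692,262),(5,577,500),(4,477,458),(7,697,365)])
cab=np.array([[0,120,118],[0,-120,118],[300,120,118],[300,-120,118],[-49,60,86],[-49,-60,86]])*m
C=pts(S,(225,300),3,[(0,310,48),(1,42,260),(2,620,382),(5,70,157),(4,203,55)])+pts(D,(370,190),4,[(0,80,235),(1,418,458),(2,393,18),(3,728,200),(4,80,368),(5,255,493)])
rk=np.array([[-50,175,6],[-50,-175,6],[90,175,6],[90,-175,6],[0,-151.5,214],[0,-118.5,214],[0,-16.5,214],[0,16.5,214],[0,118.5,214],[0,151.5,214]])*m
Rk=pts(S,(360,170),4,[(1,17,518),(3,158,680),(2,555,380),(4,145,398),(5,187,370),(6,330,270),(7,370,240),(8,505,160),(9,540,122)])+pts(D,(240,110),4,[(3,583,500),(1,430,587),(0,135,340),(2,270,272),(5,445,258),(4,487,280),(7,310,163),(6,347,183),(9,190,85),(8,225,100)])
for n,l,o,g in(('yel',cad,Y,(.6,.1,0)),('grn',cad,G,(.6,0,0)),('cab',cab,C,(.8,-.2,-.5)),('rack',rk,Rk,(.85,.1,0))):
    p,r=fit(l,o,g,z=0.); print(n,p.round(4),'\n',r.round(1).tolist())
E
python3 fit0.py
```

```text
yel [ 0.4542  0.1954 -0.0883] 
 [[0.3, -0.4], [-1.2, 1.0], [1.9, -0.3], [-0.9, 1.7], [-1.2, 0.8], [-1.4, 1.6], [-1.5, -0.9], [-0.4, -1.9], [-0.1, 0.1], [-0.0, 0.0], [-1.0, -0.4], [-0.2, -1.6]]
grn [0.4661 0.0276 0.2718] 
 [[-1.0, -0.4], [-1.9, 0.2], [0.6, 0.2], [-0.8, 1.8], [-1.6, 0.4], [1.0, 0.9], [-1.4, -0.0], [-0.5, -1.0], [0.1, -0.2], [0.6, -1.1], [-0.4, 0.4], [-1.2, -1.0], [-0.0, -1.5]]
cab [ 0.6386 -0.22   -0.0253] 
 [[-0.7, -0.5], [-1.8, 1.2], [-2.2, 0.4], [1.4, 3.0], [0.5, 3.1], [-2.1, -1.3], [-1.5, 0.9], [-1.4, 0.7], [-1.3, 0.6], [1.4, -1.1], [-0.8, -2.1]]
rack [ 0.703   0.1938 -0.0914] 
 [[-1.5, 0.8], [0.6, 4.0], [1.8, 1.7], [-1.6, 1.5], [-0.2, 0.2], [-0.8, 0.6], [0.1, 0.5], [-1.3, -2.1], [-0.0, 0.4], [1.3, -0.4], [0.0, -0.1], [-1.4, -1.5], [2.3, -1.3], [-0.8, -0.9], [-2.4, -0.3], [-0.7, -0.4], [-2.1, 0.0], [-0.6, -1.5], [-2.3, -0.4]]
```

```bash
python3 - <<'E'
from h import *
S=env.calibration('scene');D=env.calibration('side')
for n,u,w,z in(('mug',(369.5,253.7),(314,230),.088),('bottle',(449,133),(203,150),.21),('jar',(428,198),(251,194),.085),('bowl',(342,369),(444,227),.163),('blue',(169,400),(496,375),.088)):
    print(n,atz(S,u,z)[:2].round(3),atz(D,w,z)[:2].round(3))
def rk(p,x,y): c,s=np.cos(p[2]),np.sin(p[2]); return (p[0]+c*x-s*y,p[1]+s*x+c*y)
P=(.703,.1938,-.0914)
for y in(-.135,0,.135): print(y,np.round(rk(P,-.059,y),4),np.round(rk(P,-.114,y),4))
P=(.6386,-.22,-.0253)
print([np.round(rk(P,x,y),4) for x,y in((-.049,0),(-.199,0),(-.089,-.069),(-.089,.069))])
E
```

```text
mug [0.583 0.093] [0.582 0.089]
bottle [0.508 0.436] [0.495 0.422]
jar [0.564 0.331] [0.562 0.323]
bowl [ 0.757 -0.166] [ 0.747 -0.174]
blue [ 0.554 -0.459] [ 0.547 -0.461]
-0.135 [0.6319 0.0647] [0.5772 0.0698]
0 [0.6442 0.1992] [0.5895 0.2042]
0.135 [0.6566 0.3336] [0.6018 0.3386]
[array([ 0.5896, -0.2188]), array([ 0.4397, -0.215 ]), array([ 0.5479, -0.2867]), array([ 0.5514, -0.1488])]
```

>>> {"fn": "jog_arm", "kwargs": {"motion": [{"linear": [20,-30,40],"rot": [0,0,0],"fingers": 91},{"linear": [100,-220,50],"rot": [0,0,0.26],"fingers": 91},{"linear": [100,-220,50],"rot": [0,0,0.26],"fingers": 91},{"linear": [213,-461,50],"rot": [0,0,0.263],"fingers": 91},{"linear": [213,-461,50],"rot": [0,0,0.263],"fingers": 91},{"linear": [213,-461,50],"rot": [0,0,0.263],"fingers": 91},{"linear": [213,-461,50],"rot": [0,0,0.263],"fingers": 91},{"linear": [213,-461,50],"rot": [0,0,0.263],"fingers": 91}]}}

```text
t: 0.82
tcp_pos: [0.376, 0.3659, 0.258]
ee_rot: [-0.0, 0.044, 0.999, -0.0]
contact_force: [0.8, 0.4, 0.7]
gripper_width: 0.995
```

>>> {"fn": "jog_arm", "kwargs": {"motion": [{"linear": [78,-171,-50],"rot": [0,0,0],"fingers": 91},{"linear": [78,-171,-50],"rot": [0,0,0],"fingers": 91},{"linear": [78,-171,-50],"rot": [0,0,0],"fingers": 91},{"linear": [78,-171,-50],"rot": [0,0,0],"fingers": 91},{"linear": [78,-171,-50],"rot": [0,0,0],"fingers": 91},{"linear": [78,-171,-50],"rot": [0,0,0],"fingers": 91},{"linear": [78,-171,-50],"rot": [0,0,0],"fingers": 91},{"linear": [78,-171,-50],"rot": [0,0,0],"fingers": 91}]}}

```text
t: 1.48
tcp_pos: [0.4539, 0.1951, 0.208]
ee_rot: [-0.0, 0.044, 0.999, -0.0]
contact_force: [-0.3, 0.1, 0.1]
gripper_width: 0.997
```

```bash
python3 - <<'E'
from h import *
grab('wrist','pics/w1.png');grab('side','pics/s1.png')
print(env.calibration('wrist')['T'].round(3), env.observe()['tcp_pos'])
E
```

```text
[[ 0.086 -0.96  -0.266  0.379]
 [ 0.996  0.083  0.024  0.203]
 [-0.001 -0.267  0.964  0.378]
 [ 0.     0.     0.     1.   ]] [0.45381788 0.19576529 0.20827049]
```

View pics/w1.png

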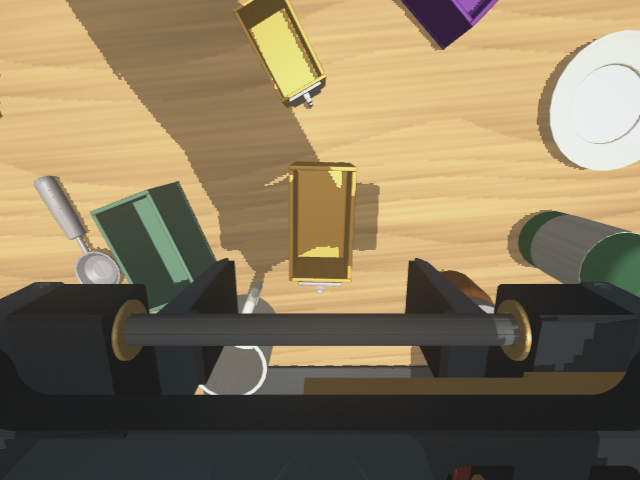

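View pics/s1.png

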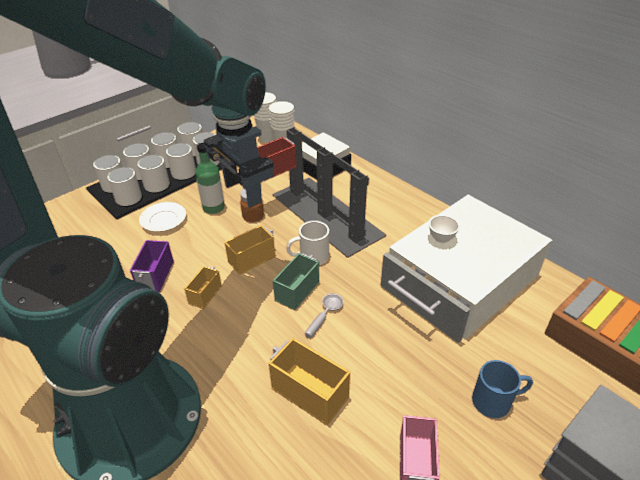

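```bash
python3 - <<'E'
from h import *
im=cv2.imread('pics/w1.png'); crop(im,270,140,380,300,5,'pics/w1c.png')
c=env.calibration('wrist')
Q=[atz(c,u,.07) for u in((290,163),(356,163),(290,283),(354,283))]
for q in Q: print(q.round(4))
E
```

```text
[0.3929 0.1738 0.07  ]
[0.3979 0.2314 0.07  ]
[0.5054 0.1613 0.07  ]
[0.5108 0.2227 0.07  ]
```

View pics/w1c.png

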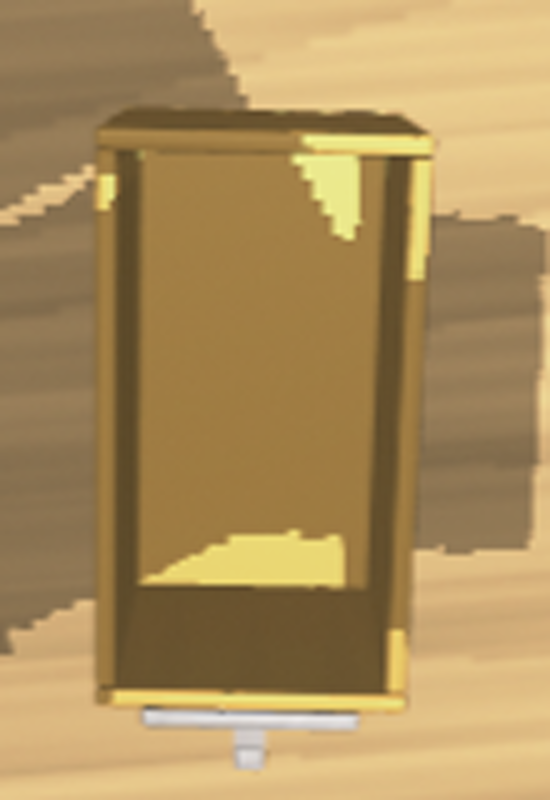

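```bash
python3 - <<'E'
from h import *
c=env.calibration('wrist')
U=[(289.,166),(356.4,167),(289,280.6),(351.4,281.4)]
cad=np.array([[-55,-30,70],[-55,30,70],[55,-30,70],[55,30,70]])*1e-3
print(fit(cad,[(c,i,np.array(u)) for i,u in enumerate(U)],(.45,.2,-.09),z=0.))
E
```

```text
(array([ 0.45235461,  0.19625298, -0.10629655]), array([[-0.51645955, -1.06684563],
       [ 0.40849278, -0.68366429],
       [ 0.11395922,  0.93715269],
       [-0.00421936,  1.29713489]]))
```

>>> {"fn": "jog_arm", "kwargs": {"motion": [{"linear": [0,0,-40],"rot": [0,0,-0.01],"fingers": 91},{"linear": [0,0,-80],"rot": [0,0,-0.01],"fingers": 91},{"linear": [0,0,-120],"rot": [0,0,-0.01],"fingers": 91},{"linear": [0,0,-150],"rot": [0,0,-0.01],"fingers": 91},{"linear": [0,0,-174],"rot": [0,0,-0.01],"fingers": 91},{"linear": [0,0,-174],"rot": [0,0,-0.01],"fingers": 91},{"linear": [0,0,-174],"rot": [0,0,-0.01],"fingers": 50},{"linear": [0,0,-174],"rot": [0,0,-0.01],"fingers": 50}]}}

```text
t: 2.25
tcp_pos: [0.4545, 0.1966, 0.0356]
ee_rot: [0.001, 0.048, 0.999, 0.0]
contact_force: [0.3, 0.4, 0.6]
gripper_width: 0.882
```

>>> {"fn": "jog_arm", "kwargs": {"motion": [{"linear": [0,0,0],"rot": [0,0,0],"fingers": 50},{"linear": [0,0,0],"rot": [0,0,0],"fingers": 50},{"linear": [0,0,0],"rot": [0,0,0],"fingers": 50},{"linear": [0,0,0],"rot": [0,0,0],"fingers": 50},{"linear": [0,0,0],"rot": [0,0,0],"fingers": 50}]}}

```text
t: 2.67
tcp_pos: [0.4553, 0.197, 0.037]
ee_rot: [0.002, 0.048, 0.999, 0.0]
contact_force: [-3.8, 0.0, 15.4]
gripper_width: 0.656
```

>>> {"fn": "jog_arm", "kwargs": {"motion": [{"linear": [0,0,30],"rot": [0,0,0],"fingers": 50},{"linear": [0,0,70],"rot": [0,0,0],"fingers": 50},{"linear": [20,1,110],"rot": [0,0,0.005],"fingers": 50},{"linear": [60,2,130],"rot": [0,0,0.005],"fingers": 50},{"linear": [100,4,130],"rot": [0,0,0.005],"fingers": 50},{"linear": [130,6,130],"rot": [0,0,0.005],"fingers": 50},{"linear": [145,6,130],"rot": [0,0,0.005],"fingers": 50},{"linear": [145,6,130],"rot": [0,0,0.005],"fingers": 50}]}}

```text
t: 3.33
tcp_pos: [0.6034, 0.2029, 0.1677]
ee_rot: [0.003, 0.046, 0.999, 0.001]
contact_force: [-1.4, -0.2, -1.9]
gripper_width: 0.654
```

```bash
python3 - <<'E'
from h import *
_,w=grab('wrist','pics/w2.png');_,d=grab('side');_,s=grab('scene')
print(env.observe()['tcp_pos'],env.observe()['ee_rot'],env.observe()['contact_force'])
crop(d,220,110,400,250,4,'pics/s2.png');crop(s,320,170,500,330,4,'pics/q2.png')
E
```

```text
[0.59938856 0.20272898 0.16672284] [1.15973054e-03 4.58520157e-02 9.98947536e-01 2.62636446e-04] [-0.38064156 -0.08037606 -2.40646338]
```

View pics/w2.png

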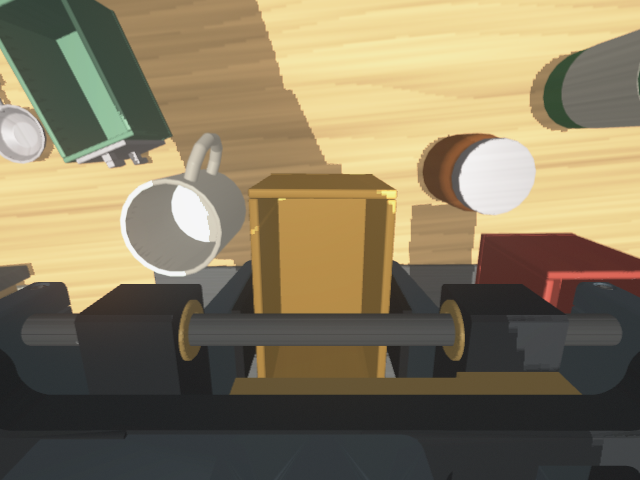

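View pics/s2.png

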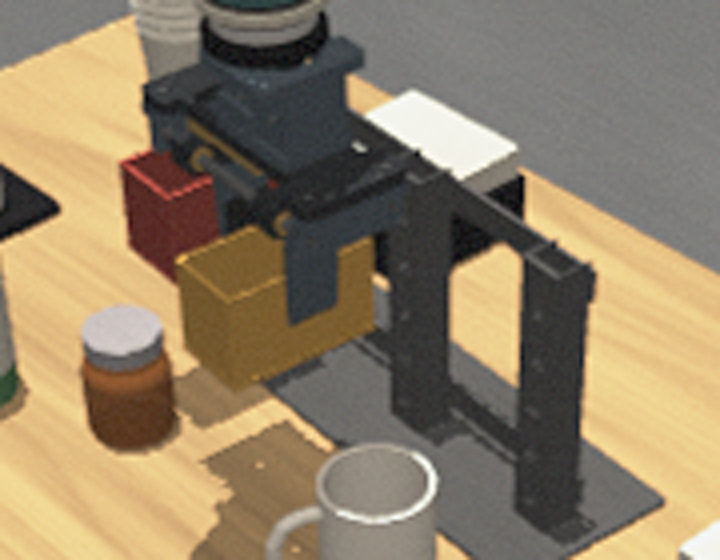

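View pics/q2.png

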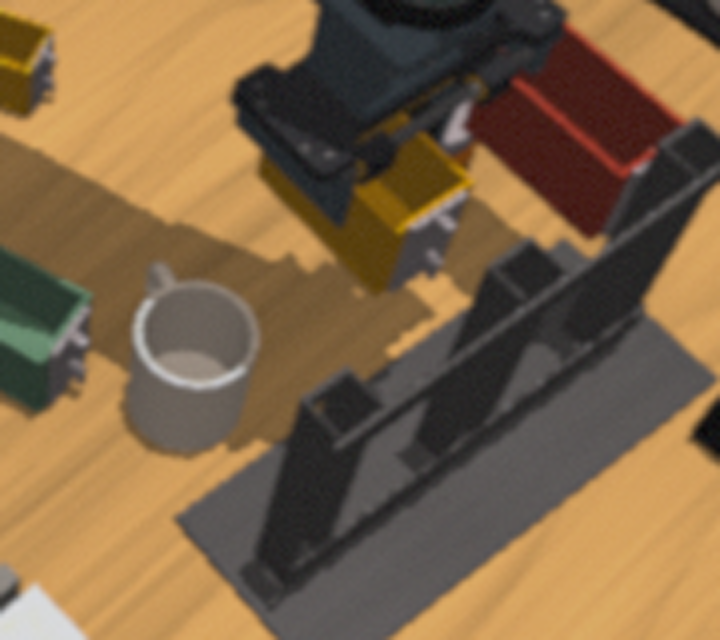

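```bash
python3 - <<'E'
from h import *
_,d=grab('side','pics/side2.png');_,s=grab('scene','pics/scene2.png')
crop(d,262,145,382,235,6,'pics/s3.png');crop(s,380,190,500,280,6,'pics/q3.png')
crop(d,325,160,400,260,6,'pics/s4.png');crop(s,360,255,450,340,6,'pics/q4.png')
E
```

```text
(no output)
```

View pics/s3.png

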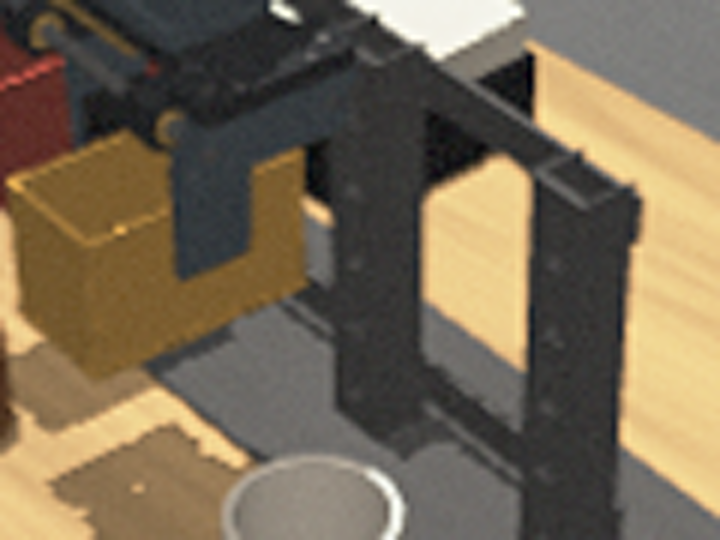

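View pics/q3.png

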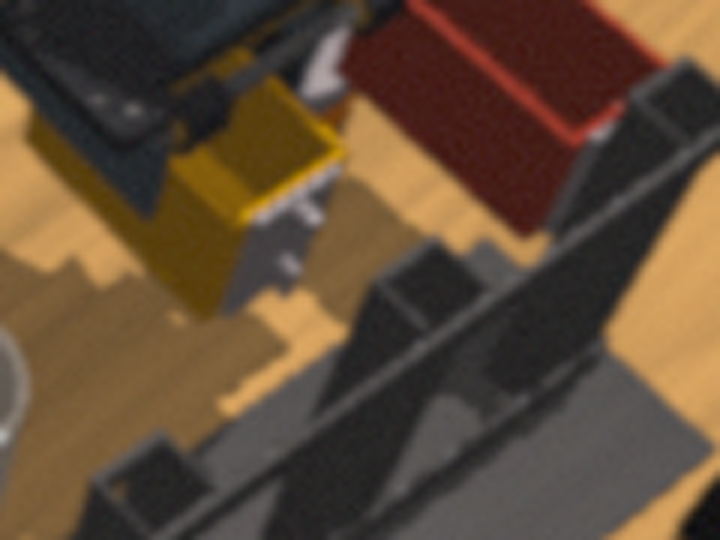

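View pics/s4.png

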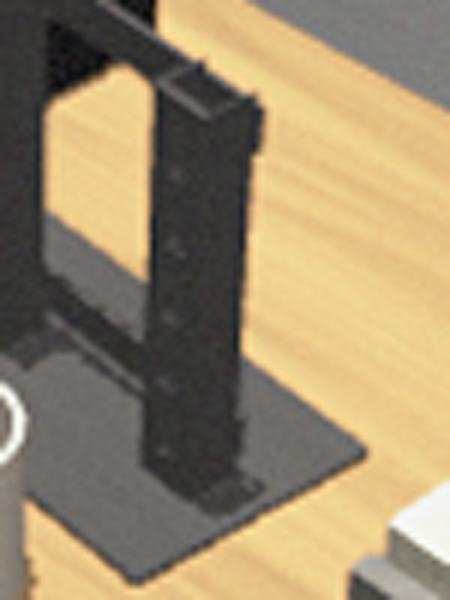

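View pics/q4.png

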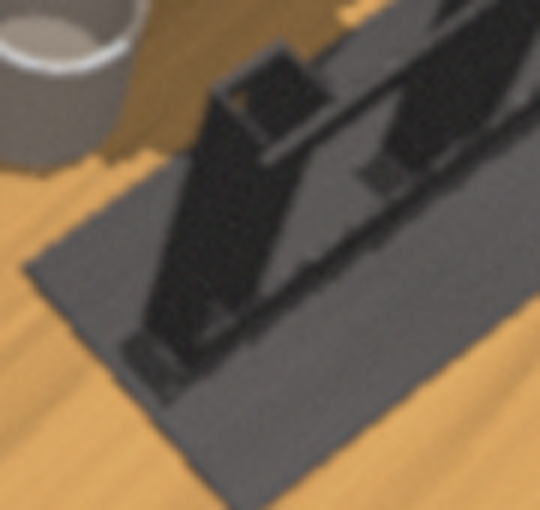

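```bash
cat > fit1.py <<'E'
from h import *
S=env.calibration('scene');D=env.calibration('side')
def pts(c,o,s,L): return [(c,i,np.array([o[0]+u/s-.5+.5/s,o[1]+v/s-.5+.5/s])) for i,u,v in L]
m=1e-3
cad=np.array([[-55,30,70],[-55,-30,70],[55,30,70],[55,-30,70],[-55,30,0],[-55,-30,0],[55,30,0],[55,-30,0]])*m
rk=np.array([[-50,175,6],[-50,-175,6],[90,175,6],[90,-175,6],[0,-151.5,214],[0,-118.5,214],[0,-16.5,214],[0,16.5,214],[0,118.5,214],[0,151.5,214],[0,-118.5,6],[0,-151.5,6]])*m
Os=pts(S,(380,190),6,[(7,435,240),(6,380,285),(8,632,98),(9,685,60),(2,712,448)])+pts(S,(360,255),6,[(5,283,42),(4,212,95),(1,25,268),(3,240,510)])
Od=pts(D,(262,145),6,[(5,537,165),(4,588,205),(7,348,35),(6,395,68)])+pts(D,(325,160),6,[(1,135,585),(3,366,452),(10,145,460),(11,208,510)])
Cs=pts(S,(380,190),6,[(2,345,155),(3,243,220),(7,208,320)])
Cd=pts(D,(262,145),6,[(0,8,185),(1,88,245),(3,303,150),(5,97,382),(7,305,283),(4,20,310)])
if __name__=='__main__':
  for nm,a,b in(('scene',Os,Cs),('side',Od,Cd),('both',Os+Od,Cs+Cd)):
    p,r=fit(rk,a,(.7,.19,-.09),z=0.); print(nm,'rack',p.round(4),r.round(1).tolist())
    q,r=fit(cad,b,(.6,.2,-.09),z=.1302); print(nm,'cad',q.round(4),r.round(1).tolist())
    c,s=np.cos(p[2]),np.sin(p[2]); d=q[:2]-p[:2]; print('rel mm',(c*d[0]+s*d[1])*1e3,(-s*d[0]+c*d[1])*1e3,q[2]-p[2])
E
python3 fit1.py
```

```text
scene rack [ 0.7011  0.1964 -0.0834] [[0.2, -0.7], [-1.4, -0.5], [-0.6, 0.2], [0.5, -0.5], [1.7, 0.5], [-0.1, -0.2], [-0.0, -0.7], [-0.9, 0.0], [0.9, 3.0]]
scene cad [ 0.5945  0.2056 -0.0775] [[1.4, -1.7], [-0.7, 0.9], [-0.5, 0.4]]
rel mm -107.02733911510009 0.2548277855800082 0.005816117931977463
side rack [ 0.709   0.1909 -0.1252] [[0.3, 1.2], [0.3, 0.8], [-0.5, -0.9], [-0.8, -0.9], [0.3, -0.8], [2.5, 0.3], [0.3, 0.9], [-2.5, -0.8]]
side cad [ 0.5981  0.2021 -0.0876] [[-0.4, -0.9], [-0.1, 0.1], [0.1, -0.2], [0.2, 0.0], [0.3, 0.1], [-0.2, 0.8]]
rel mm -111.45795007887904 -2.7532556782638005 0.0376009941584594
both rack [ 0.7023  0.1944 -0.0814] [[0.0, 0.1], [-1.6, 0.4], [-0.8, 0.9], [0.2, 0.2], [1.6, 1.1], [-0.2, 0.8], [-0.2, 0.4], [-1.1, 1.0], [0.9, 4.0], [-1.0, 1.0], [-0.5, 0.4], [-3.5, -0.4], [-3.4, -0.5], [0.4, -1.0], [1.0, -1.1], [-0.8, 0.7], [-3.3, -1.3]]
both cad [ 0.5969  0.2027 -0.0687] [[1.5, -0.5], [-0.5, 2.2], [-0.3, 1.7], [-0.9, -0.6], [-0.2, 0.3], [-0.5, -0.4], [0.1, 0.2], [-0.2, -0.1], [-0.6, 1.1]]
rel mm -105.7277763556227 -0.23300235728283653 0.012720840795341151
```

>>> {"fn": "jog_arm", "kwargs": {"motion": [{"linear": [12,-1,0],"rot": [0,0,0.005],"fingers": 50},{"linear": [24,-2,0],"rot": [0,0,0.005],"fingers": 50},{"linear": [32,-3,0],"rot": [0,0,0.005],"fingers": 50},{"linear": [32,-3,0],"rot": [0,0,0.005],"fingers": 50},{"linear": [32,-3,0],"rot": [0,0,0.005],"fingers": 50}]}}

```text
t: 4.0
tcp_pos: [0.6317, 0.1997, 0.1667]
ee_rot: [0.001, 0.043, 0.999, 0.0]
contact_force: [-0.2, -0.4, -2.0]
gripper_width: 0.657
```

```bash
python3 - <<'E'
from h import *
_,d=grab('side');_,s=grab('scene');grab('wrist','pics/w5.png')
o=env.observe();print(o['tcp_pos'],o['ee_rot'],o['contact_force'])
crop(d,262,125,382,235,6,'pics/s5.png');crop(s,380,190,500,280,6,'pics/q5.png')
E
```

```text
[0.63086556 0.19985261 0.16670422] [1.08163579e-03 4.31499074e-02 9.99067998e-01 2.27418218e-04] [-0.4133963  -0.64422562 -2.45111023]
```

View pics/s5.png

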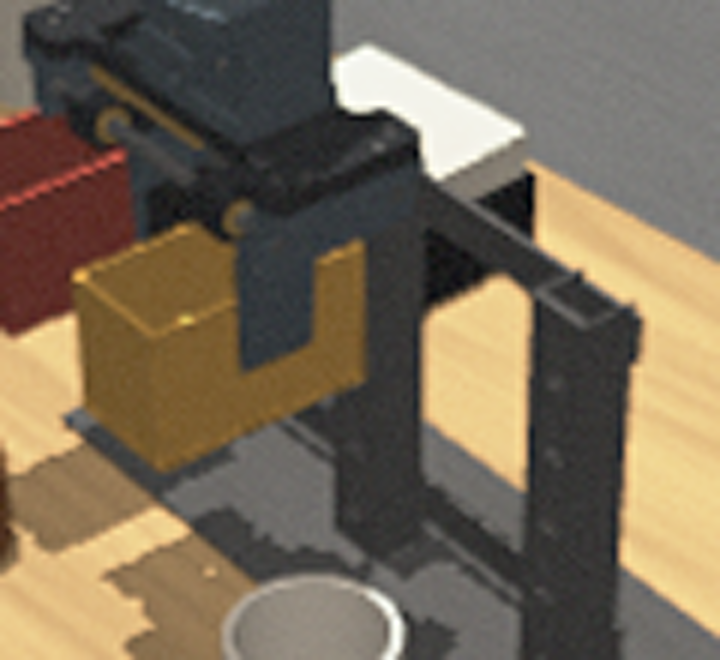

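View pics/q5.png

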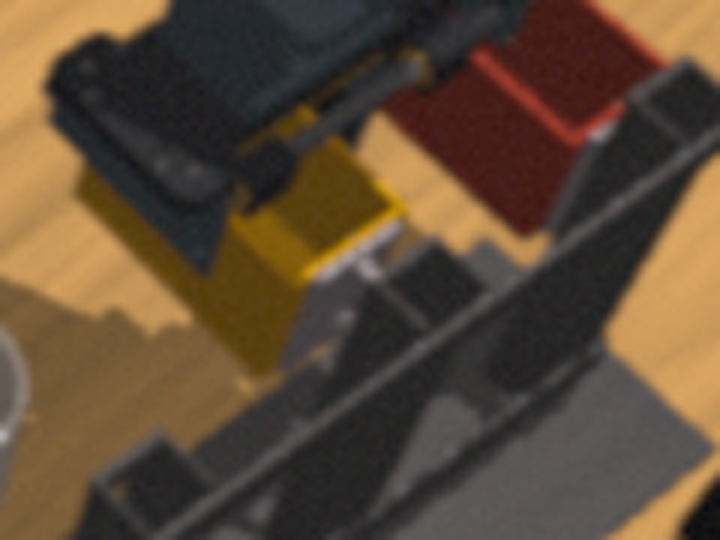

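>>> {"fn": "jog_arm", "kwargs": {"motion": [{"linear": [4,0,0],"rot": [0,0,0],"fingers": 50},{"linear": [8,-0.5,0],"rot": [0,0,0],"fingers": 50},{"linear": [8,-0.5,0],"rot": [0,0,0],"fingers": 50}]}}

```text
t: 4.4
tcp_pos: [0.6396, 0.1994, 0.1669]
ee_rot: [0.001, 0.043, 0.999, 0.0]
contact_force: [0.2, -0.4, -2.5]
gripper_width: 0.657
```

>>> {"fn": "jog_arm", "kwargs": {"motion": [{"linear": [3,0,0],"rot": [0,0,0],"fingers": 50},{"linear": [5,-0.5,0],"rot": [0,0,0],"fingers": 50},{"linear": [5,-0.5,0],"rot": [0,0,0],"fingers": 50}]}}

```text
t: 4.65
tcp_pos: [0.6448, 0.1988, 0.1668]
ee_rot: [0.001, 0.043, 0.999, 0.0]
contact_force: [0.2, 0.0, -2.0]
gripper_width: 0.654
```

>>> {"fn": "jog_arm", "kwargs": {"motion": [{"linear": [2,0,0],"rot": [0,0,0],"fingers": 50},{"linear": [3,-0.3,0],"rot": [0,0,0],"fingers": 50},{"linear": [3,-0.3,0],"rot": [0,0,0],"fingers": 50}]}}

```text
t: 4.9
tcp_pos: [0.6453, 0.1985, 0.1661]
ee_rot: [-0.002, 0.043, 0.999, -0.0]
contact_force: [-17.8, 2.2, 6.6]
gripper_width: 0.66
```

>>> {"fn": "jog_arm", "kwargs": {"motion": [{"linear": [2,0,0],"rot": [0,0,0],"fingers": 50},{"linear": [3,-0.3,0],"rot": [0,0,0],"fingers": 50},{"linear": [3,-0.3,0],"rot": [0,0,0],"fingers": 50}]}}

```text
t: 5.15
tcp_pos: [0.6454, 0.1985, 0.1655]
ee_rot: [-0.005, 0.043, 0.999, -0.0]
contact_force: [-20.9, 2.7, 8.3]
gripper_width: 0.656
```

>>> {"fn": "jog_arm", "kwargs": {"motion": [{"linear": [0,0,-4],"rot": [0,0,0],"fingers": 50},{"linear": [0,0,-8],"rot": [0,0,0],"fingers": 50},{"linear": [0.5,0,-11],"rot": [0,0,0],"fingers": 50},{"linear": [0.5,0,-11],"rot": [0,0,0],"fingers": 50}]}}

```text
t: 5.48
tcp_pos: [0.6454, 0.1986, 0.1541]
ee_rot: [-0.006, 0.043, 0.999, -0.001]
contact_force: [-6.6, 0.7, 1.1]
gripper_width: 0.658
```

>>> {"fn": "jog_arm", "kwargs": {"motion": [{"linear": [0,0,-2],"rot": [0,0,0],"fingers": 50},{"linear": [0,0,-4],"rot": [0,0,0],"fingers": 50},{"linear": [0,0,-4],"rot": [0,0,0],"fingers": 50}]}}

```text
t: 5.73
tcp_pos: [0.6453, 0.1987, 0.1515]
ee_rot: [-0.006, 0.043, 0.999, -0.001]
contact_force: [-12.7, -0.8, 19.3]
gripper_width: 0.653
```

>>> {"fn": "jog_arm", "kwargs": {"motion": [{"linear": [0,0,-1],"rot": [0,0,0],"fingers": 50},{"linear": [0,0,0],"rot": [0,0,0],"fingers": 80},{"linear": [0,0,0],"rot": [0,0,0],"fingers": 80},{"linear": [0,0,0],"rot": [0,0,0],"fingers": 80},{"linear": [0,0,40],"rot": [0,0,0],"fingers": 80},{"linear": [0,0,80],"rot": [0,0,0],"fingers": 80},{"linear": [-30,0,110],"rot": [0,0,0],"fingers": 80},{"linear": [-70,-30,110],"rot": [0,0,0],"fingers": 80}]}}

```text
t: 6.4
tcp_pos: [0.5856, 0.1765, 0.2675]
ee_rot: [-0.002, 0.042, 0.999, 0.001]
contact_force: [1.0, 0.5, 1.0]
gripper_width: 0.875
```

>>> {"fn": "jog_arm", "kwargs": {"motion": [{"linear": [-40,-40,0],"rot": [0,0,0],"fingers": 91},{"linear": [-80,-80,0],"rot": [0,0,0.1],"fingers": 91},{"linear": [-107,-135,0],"rot": [0,0,0.2],"fingers": 91},{"linear": [-107,-135,0],"rot": [0,0,0.36],"fingers": 91},{"linear": [-107,-135,0],"rot": [0,0,0.36],"fingers": 91},{"linear": [-107,-135,0],"rot": [0,0,0.36],"fingers": 91}]}}

```text
t: 6.9
tcp_pos: [0.4779, 0.04, 0.2677]
ee_rot: [-0.002, -0.137, 0.991, 0.001]
contact_force: [0.7, -0.1, -0.3]
gripper_width: 0.997
```

```bash
python3 - <<'E'
from h import *
c,w=grab('wrist','pics/w6.png');_,d=grab('side');_,s=grab('scene')
o=env.observe();print(o['tcp_pos'],o['ee_rot'],o['contact_force'])
crop(d,240,110,400,240,5,'pics/s6.png');crop(s,370,180,500,280,6,'pics/q6.png')
np.save('w6.npy',c['T'])
E
```

```text
[0.47933863 0.04190327 0.2676182 ] [-1.74716480e-03 -1.36130440e-01  9.90689146e-01  6.83649797e-04] [-0.67594441  0.82228534  0.09820939]
```

View pics/w6.png

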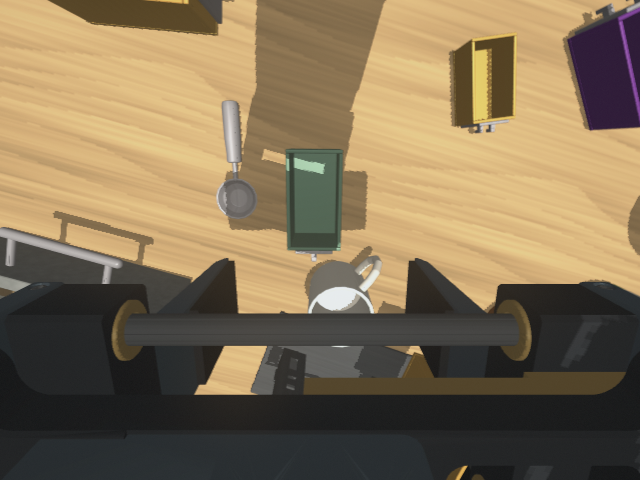

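View pics/s6.png

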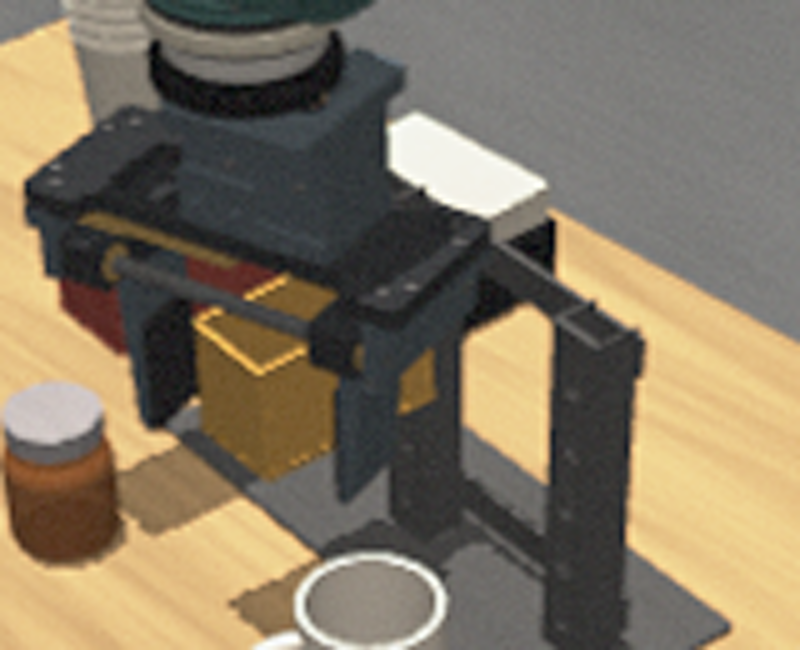

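View pics/q6.png

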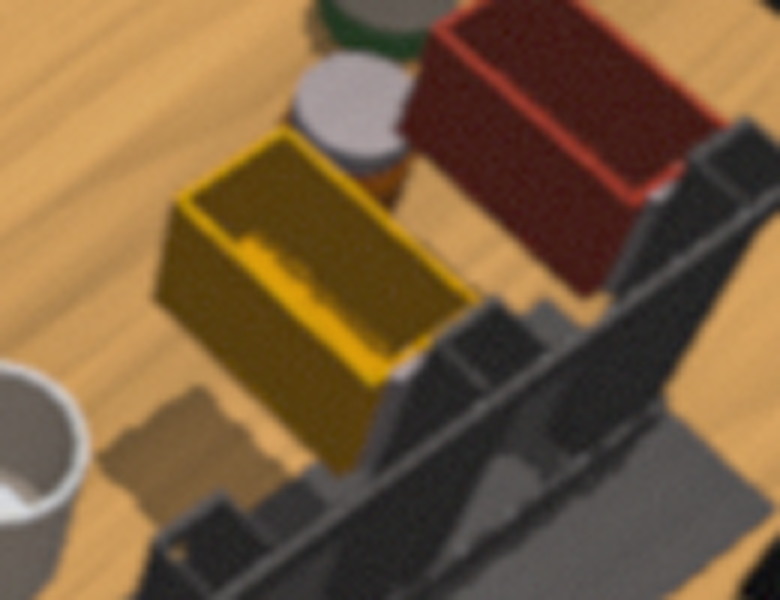

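```bash
python3 - <<'E'
from h import *
im=cv2.imread('pics/w6.png'); crop(im,265,130,365,270,5,'pics/w6c.png')
E
```

```text
(no output)
```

View pics/w6c.png

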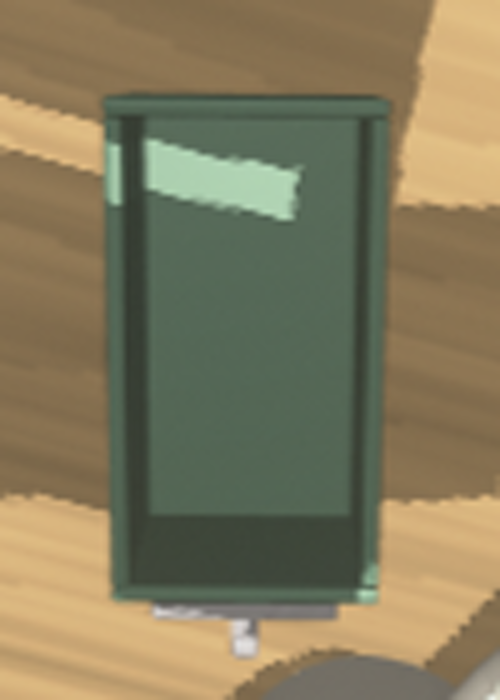

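```bash
python3 - <<'E'
from h import *
c=env.calibration('wrist'); c['T']=np.load('w6.npy')
U=[(105,101),(390,101),(113,602),(379,602)]
U=[np.array((265+u/5-.4,130+v/5-.4)) for u,v in U]
cad=np.array([[-55,-30,70],[-55,30,70],[55,-30,70],[55,30,70]])*1e-3
print(fit(cad,[(c,i,u) for i,u in enumerate(U)],(.46,.03,.27),z=0.))
o=env.observe(); print(o['tcp_pos'], np.pi-2*np.arctan2(o['ee_rot'][2],-o['ee_rot'][1]))
E
```

```text
(array([0.46531209, 0.02895623, 0.26879088]), array([[-0.56941006, -0.7985339 ],
       [ 0.39946383, -0.39300329],
       [-0.11794528,  0.56260257],
       [ 0.29056202,  0.88466214]]))
[0.47933863 0.04190327 0.2676182 ] 0.2731093548517909
```

>>> {"fn": "jog_arm", "kwargs": {"motion": [{"linear": [-14,-13,-40],"rot": [0,0,-0.003],"fingers": 91},{"linear": [-14,-13,-80],"rot": [0,0,-0.003],"fingers": 91},{"linear": [-14,-13,-120],"rot": [0,0,-0.003],"fingers": 91},{"linear": [-14,-13,-160],"rot": [0,0,-0.003],"fingers": 91},{"linear": [-14,-13,-200],"rot": [0,0,-0.003],"fingers": 91},{"linear": [-14,-13,-225],"rot": [0,0,-0.003],"fingers": 91},{"linear": [-14,-13,-232],"rot": [0,0,-0.003],"fingers": 91},{"linear": [-14,-13,-232],"rot": [0,0,-0.003],"fingers": 91}]}}

```text
t: 7.72
tcp_pos: [0.4646, 0.0296, 0.0339]
ee_rot: [-0.004, -0.135, 0.991, 0.001]
contact_force: [0.4, 0.3, 0.2]
gripper_width: 0.998
```

>>> {"fn": "jog_arm", "kwargs": {"motion": [{"linear": [0,0,0],"rot": [0,0,0],"fingers": 50},{"linear": [0,0,0],"rot": [0,0,0],"fingers": 50},{"linear": [0,0,0],"rot": [0,0,0],"fingers": 50},{"linear": [0,0,0],"rot": [0,0,0],"fingers": 50},{"linear": [0,0,0],"rot": [0,0,0],"fingers": 50},{"linear": [0,0,0],"rot": [0,0,0],"fingers": 50}]}}

```text
t: 8.22
tcp_pos: [0.4653, 0.0296, 0.0349]
ee_rot: [-0.003, -0.135, 0.991, 0.001]
contact_force: [-2.2, 0.2, 11.7]
gripper_width: 0.658
```

>>> {"fn": "jog_arm", "kwargs": {"motion": [{"linear": [0,0,30],"rot": [0,0,0],"fingers": 50},{"linear": [0,0,70],"rot": [0,0,0],"fingers": 50},{"linear": [0,0,110],"rot": [0,0,-0.1],"fingers": 50},{"linear": [20,10,130],"rot": [0,0,-0.2],"fingers": 50},{"linear": [60,20,130],"rot": [0,0,-0.3],"fingers": 50},{"linear": [95,34,130],"rot": [0,0,-0.358],"fingers": 50},{"linear": [121.5,38.5,130],"rot": [0,0,-0.358],"fingers": 50},{"linear": [121.5,38.5,130],"rot": [0,0,-0.358],"fingers": 50}]}}

```text
t: 8.88
tcp_pos: [0.5913, 0.069, 0.1658]
ee_rot: [-0.001, 0.044, 0.999, 0.002]
contact_force: [-0.9, 0.2, -2.0]
gripper_width: 0.654
```

>>> {"fn": "jog_arm", "kwargs": {"motion": [{"linear": [0,0,0],"rot": [0,0,0],"fingers": 50}]}}

```text
t: 8.97
tcp_pos: [0.5913, 0.0691, 0.1654]
ee_rot: [-0.001, 0.044, 0.999, 0.001]
contact_force: [0.1, 0.3, -2.4]
gripper_width: 0.661
```

```bash
python3 - <<'E'
from h import *
_,d=grab('side','pics/side7.png');_,s=grab('scene','pics/scene7.png');grab('wrist','pics/w7.png')
o=env.observe();print(o['tcp_pos'],o['ee_rot'],o['contact_force'])
crop(d,270,160,400,260,6,'pics/s7.png');crop(s,340,215,460,315,6,'pics/q7.png')
E
```

```text
[0.59048636 0.06880572 0.16568755] [-0.00118992  0.04390088  0.99903407  0.00148964] [-0.25701065 -0.1495947  -3.19841991]
```

View pics/s7.png

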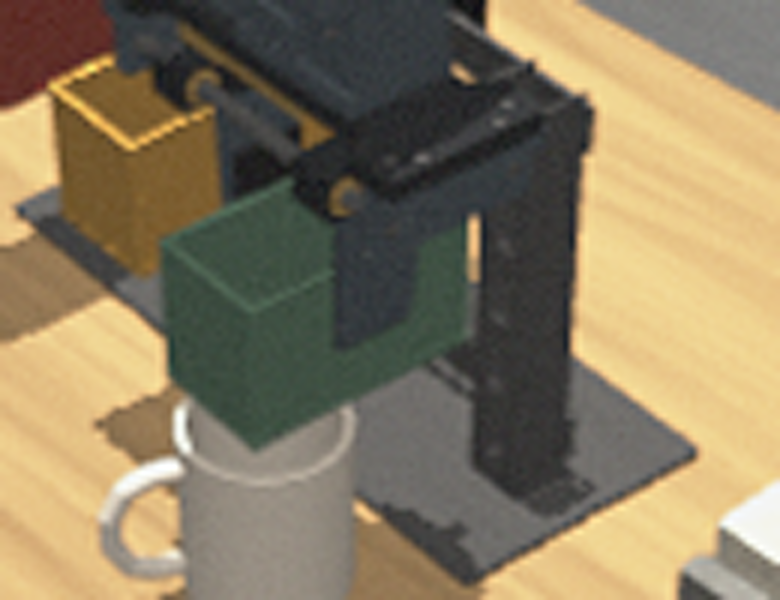

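View pics/q7.png

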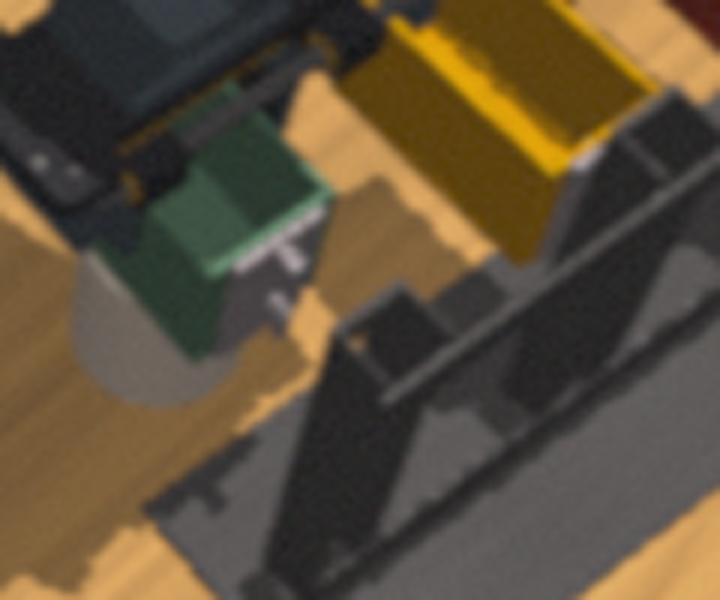

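```bash
python3 - <<'E'
from h import *
S=env.calibration('scene')
P=lambda u,v:(340+u/6-.42,215+v/6-.42)
a=[atz(S,P(402,285),.214),atz(S,P(338,332),.214)]
b=[atz(S,P(330,190),.1987),atz(S,P(212,275),.1987)]
for q in a+b: print(q.round(4))
n=np.array([.087,.996,0])
print((np.mean(b,0)-np.mean(a,0))@n*1e3, np.linalg.norm(a[0]-a[1]),np.linalg.norm(b[0]-b[1]))
m=np.mean(a,0); print(m)
E
```

```text
[0.6923 0.0769 0.214 ]
[0.6902 0.0467 0.214 ]
[0.6441 0.0946 0.1987]
[0.6404 0.0375 0.1987]
-0.011009147519485106 0.030253338807666272 0.05724825267791507
[0.69122815 0.06180625 0.214     ]
```

>>> {"fn": "jog_arm", "kwargs": {"motion": [{"linear": [12,-1.2,0],"rot": [0,0,0],"fingers": 50},{"linear": [24,-2.3,0],"rot": [0,0,0],"fingers": 50},{"linear": [33,-3.2,0],"rot": [0,0,0],"fingers": 50},{"linear": [33,-3.2,0],"rot": [0,0,0],"fingers": 50},{"linear": [33,-3.2,0],"rot": [0,0,0],"fingers": 50}]}}

```text
t: 9.53
tcp_pos: [0.6239, 0.0654, 0.1655]
ee_rot: [-0.001, 0.044, 0.999, 0.002]
contact_force: [-0.4, 0.2, -3.4]
gripper_width: 0.659
```

>>> {"fn": "jog_arm", "kwargs": {"motion": [{"linear": [3,-0.3,0],"rot": [0,0,0],"fingers": 50},{"linear": [6,-0.5,0],"rot": [0,0,0],"fingers": 50},{"linear": [6,-0.5,0],"rot": [0,0,0],"fingers": 50}]}}

```text
t: 9.78
tcp_pos: [0.6303, 0.0649, 0.1656]
ee_rot: [-0.001, 0.044, 0.999, 0.002]
contact_force: [-0.1, -0.8, -2.9]
gripper_width: 0.659
```

>>> {"fn": "jog_arm", "kwargs": {"motion": [{"linear": [2,0,0],"rot": [0,0,0],"fingers": 50},{"linear": [4,-0.3,0],"rot": [0,0,0],"fingers": 50},{"linear": [4,-0.3,0],"rot": [0,0,0],"fingers": 50}]}}

```text
t: 10.03
tcp_pos: [0.6316, 0.0648, 0.1648]
ee_rot: [-0.004, 0.044, 0.999, 0.001]
contact_force: [-18.2, 1.2, 5.6]
gripper_width: 0.657
```

Plate contact is at the expected depth. Lower it.

>>> {"fn": "jog_arm", "kwargs": {"motion": [{"linear": [0.5,0,-4],"rot": [0,0,0],"fingers": 50},{"linear": [0.5,0,-8],"rot": [0,0,0],"fingers": 50},{"linear": [0.5,0,-11],"rot": [0,0,0],"fingers": 50},{"linear": [0.5,0,-11],"rot": [0,0,0],"fingers": 50}]}}

```text
t: 10.37
tcp_pos: [0.6315, 0.0648, 0.1531]
ee_rot: [-0.005, 0.044, 0.999, 0.001]
contact_force: [-2.5, 0.9, -4.1]
gripper_width: 0.663
```

>>> {"fn": "jog_arm", "kwargs": {"motion": [{"linear": [0,0,-2],"rot": [0,0,0],"fingers": 50},{"linear": [0,0,-4],"rot": [0,0,0],"fingers": 50},{"linear": [0,0,-4],"rot": [0,0,0],"fingers": 50}]}}

```text
t: 10.62
tcp_pos: [0.6312, 0.0649, 0.15]
ee_rot: [-0.006, 0.044, 0.999, 0.001]
contact_force: [-12.6, 0.3, 13.3]
gripper_width: 0.656
```

>>> {"fn": "jog_arm", "kwargs": {"motion": [{"linear": [0,0,-1],"rot": [0,0,0],"fingers": 50},{"linear": [0,0,0],"rot": [0,0,0],"fingers": 80},{"linear": [0,0,0],"rot": [0,0,0],"fingers": 80},{"linear": [0,0,0],"rot": [0,0,0],"fingers": 80},{"linear": [0,0,40],"rot": [0,0,0],"fingers": 80},{"linear": [0,0,80],"rot": [0,0,0],"fingers": 80},{"linear": [0,0,110],"rot": [0,0,0],"fingers": 80},{"linear": [-40,-20,110],"rot": [0,0,0],"fingers": 80}]}}

```text
t: 11.28
tcp_pos: [0.6008, 0.0477, 0.2673]
ee_rot: [0.0, 0.043, 0.999, 0.002]
contact_force: [1.1, -1.3, 1.4]
gripper_width: 0.878
```

```bash
python3 - <<'E'
from h import *
o=env.observe();print(o['joint_positions'].round(3),o['tcp_pos'])
E
```

```text
[ 0.039  0.167  1.903  0.004  1.071 -1.448] [0.60084393 0.04770285 0.26725411]
```

>>> {"fn": "jog_arm", "kwargs": {"motion": [{"linear": [-15,-40,0],"rot": [0,0,-0.12],"fingers": 80},{"linear": [-20,-80,0],"rot": [0,0,-0.24],"fingers": 60},{"linear": [-20,-120,0],"rot": [0,0,-0.36],"fingers": 30},{"linear": [-20,-150,0],"rot": [0,0,-0.48],"fingers": 30},{"linear": [-15,-180,0],"rot": [0,0,-0.6],"fingers": 30},{"linear": [-11,-210,0],"rot": [0,0,-0.72],"fingers": 30},{"linear": [-11,-240,0],"rot": [0,0,-0.84],"fingers": 30},{"linear": [-11,-266,0],"rot": [0,0,-0.96],"fingers": 30}]}}

```text
t: 11.95
tcp_pos: [0.59, -0.2204, 0.2674]
ee_rot: [0.002, 0.502, 0.865, 0.002]
contact_force: [0.0, 0.2, 0.1]
gripper_width: 0.397
```

>>> {"fn": "jog_arm", "kwargs": {"motion": [{"linear": [0,0,-10],"rot": [0,0,-0.12],"fingers": 30},{"linear": [0,0,-20],"rot": [0,0,-0.24],"fingers": 30},{"linear": [0,0,-30],"rot": [0,0,-0.36],"fingers": 30},{"linear": [0,0,-40],"rot": [0,0,-0.48],"fingers": 30},{"linear": [0,0,-50],"rot": [0,0,-0.55],"fingers": 30},{"linear": [0,0,-50],"rot": [0,0,-0.55],"fingers": 30}]}}

```text
t: 12.45
tcp_pos: [0.5893, -0.2202, 0.2154]
ee_rot: [0.001, 0.72, 0.694, 0.001]
contact_force: [1.5, 0.6, -1.4]
gripper_width: 0.327
```

```bash
python3 - <<'E'
from h import *
_,d=grab('side','pics/side8.png');_,s=grab('scene','pics/scene8.png');grab('wrist','pics/w8.png')
o=env.observe();print(o['tcp_pos'],o['ee_rot'],o['joint_positions'].round(3))
E
```

```text
[ 0.5903467  -0.22051822  0.21787959] [0.00227227 0.71736028 0.69669771 0.00117157] [-0.395  0.265  1.881  0.     0.991 -0.366]
```

View pics/w8.png

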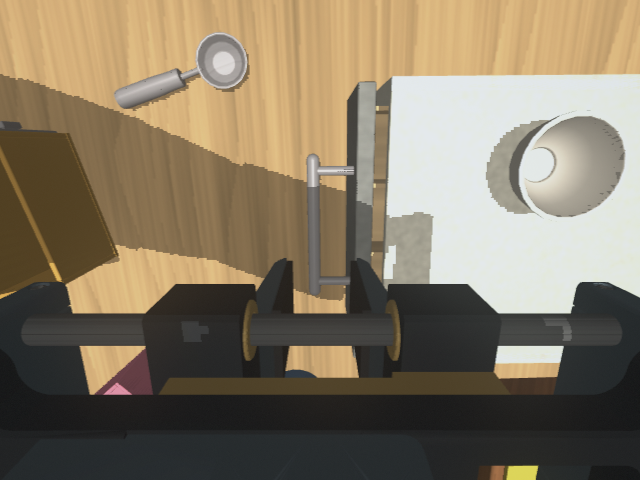

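View pics/side8.png

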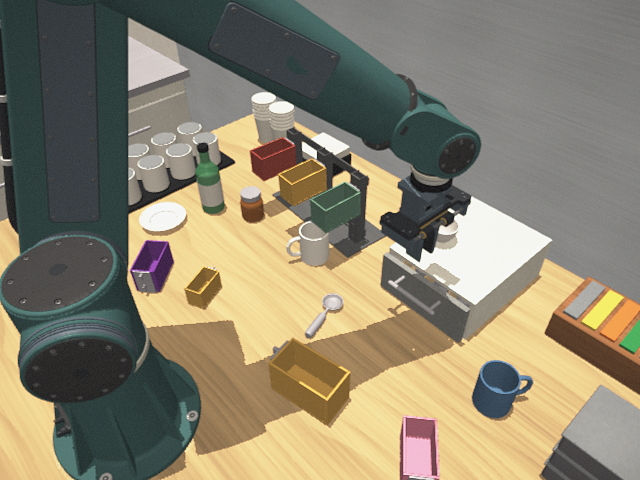

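View pics/scene8.png

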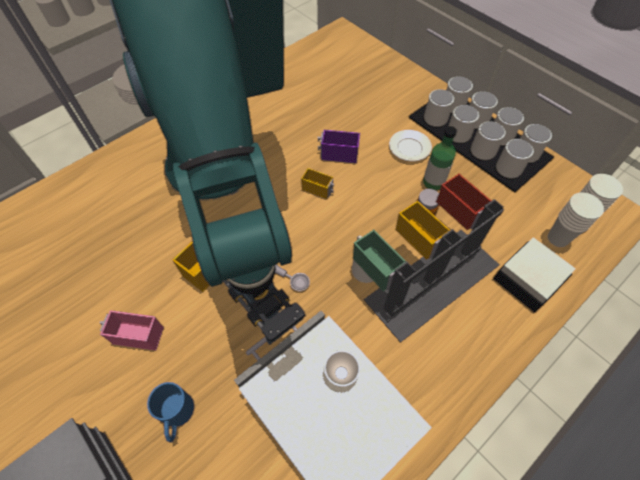

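```bash
python3 - <<'E'
from h import *
c=env.calibration('wrist')
for u in((313,160),(315,290),(390,78),(347,165)): print(u,atz(c,u,.086 if u[0]<320 else .118).round(4))
E
```

```text
(313, 160) [ 0.5856 -0.159   0.086 ]
(315, 290) [ 0.5833 -0.2794  0.086 ]
(390, 78) [ 0.6437 -0.1014  0.118 ]
(347, 165) [ 0.6122 -0.162   0.118 ]
```

>>> {"fn": "jog_arm", "kwargs": {"motion": [{"linear": [-5.5,0,-40],"rot": [0,0,0.005],"fingers": 27},{"linear": [-5.5,0,-80],"rot": [0,0,0.005],"fingers": 27},{"linear": [-5.5,0,-120],"rot": [0,0,0.005],"fingers": 27},{"linear": [-5.5,0,-142],"rot": [0,0,0.005],"fingers": 27},{"linear": [-5.5,0,-150],"rot": [0,0,0.005],"fingers": 27},{"linear": [-5.5,0,-150],"rot": [0,0,0.005],"fingers": 27}]}}

```text
t: 13.1
tcp_pos: [0.5844, -0.2203, 0.0668]
ee_rot: [0.001, 0.715, 0.699, 0.001]
contact_force: [-0.7, -0.0, -0.1]
gripper_width: 0.296
```

>>> {"fn": "jog_arm", "kwargs": {"motion": [{"linear": [0,0,0],"rot": [0,0,0],"fingers": 0},{"linear": [0,0,0],"rot": [0,0,0],"fingers": 0},{"linear": [0,0,0],"rot": [0,0,0],"fingers": 0},{"linear": [0,0,0],"rot": [0,0,0],"fingers": 0}]}}

```text
t: 13.43
tcp_pos: [0.5855, -0.2208, 0.0688]
ee_rot: [0.003, 0.715, 0.699, 0.001]
contact_force: [-1.5, 0.3, 7.9]
gripper_width: 0.113
```

>>> {"fn": "jog_arm", "kwargs": {"motion": [{"linear": [-3,0,0],"rot": [0,0,0],"fingers": 0},{"linear": [-9,0.2,0],"rot": [0,0,0],"fingers": 0},{"linear": [-17,0.4,0],"rot": [0,0,0],"fingers": 0},{"linear": [-26,0.6,0],"rot": [0,0,0],"fingers": 0},{"linear": [-35,0.9,0],"rot": [0,0,0],"fingers": 0},{"linear": [-44,1.1,0],"rot": [0,0,0],"fingers": 0},{"linear": [-51,1.3,0],"rot": [0,0,0],"fingers": 0},{"linear": [-55,1.4,0],"rot": [0,0,0],"fingers": 0}]}}

```text
t: 14.1
tcp_pos: [0.5293, -0.2196, 0.0689]
ee_rot: [0.003, 0.715, 0.699, 0.001]
contact_force: [1.5, -4.8, -12.0]
gripper_width: 0.11
```

>>> {"fn": "jog_arm", "kwargs": {"motion": [{"linear": [-6,0.2,0],"rot": [0,0,0],"fingers": 0},{"linear": [-15,0.4,0],"rot": [0,0,0],"fingers": 0},{"linear": [-24,0.6,0],"rot": [0,0,0],"fingers": 0},{"linear": [-33,0.8,0],"rot": [0,0,0],"fingers": 0},{"linear": [-42,1.1,0],"rot": [0,0,0],"fingers": 0},{"linear": [-51,1.3,0],"rot": [0,0,0],"fingers": 0},{"linear": [-60,1.5,0],"rot": [0,0,0],"fingers": 0},{"linear": [-66,1.6,0],"rot": [0,0,0],"fingers": 0}]}}

```text
t: 14.77
tcp_pos: [0.462, -0.2182, 0.0689]
ee_rot: [0.003, 0.715, 0.699, 0.001]
contact_force: [2.5, -6.9, -14.6]
gripper_width: 0.111
```

>>> {"fn": "jog_arm", "kwargs": {"motion": [{"linear": [-5,0.1,0],"rot": [0,0,0],"fingers": 0},{"linear": [-10,0.2,0],"rot": [0,0,0],"fingers": 0},{"linear": [-14,0.3,0],"rot": [0,0,0],"fingers": 0},{"linear": [-18,0.4,0],"rot": [0,0,0],"fingers": 0},{"linear": [-20,0.5,0],"rot": [0,0,0],"fingers": 0},{"linear": [-20,0.5,0],"rot": [0,0,0],"fingers": 0}]}}

```text
t: 15.27
tcp_pos: [0.4435, -0.2179, 0.069]
ee_rot: [0.005, 0.715, 0.699, 0.002]
contact_force: [21.1, 0.3, -31.4]
gripper_width: 0.114
```

>>> {"fn": "jog_arm", "kwargs": {"motion": [{"linear": [-2,0,0],"rot": [0,0,0],"fingers": 0},{"linear": [-2,0,0],"rot": [0,0,0],"fingers": 0},{"linear": [0,0,0],"rot": [0,0,0],"fingers": 0}]}}

```text
t: 15.52
tcp_pos: [0.4437, -0.2178, 0.069]
ee_rot: [0.006, 0.715, 0.699, 0.003]
contact_force: [-2.4, -7.4, -9.7]
gripper_width: 0.111
```

>>> {"fn": "jog_arm", "kwargs": {"motion": [{"linear": [0,0,-1],"rot": [0,0,0],"fingers": 27},{"linear": [0,0,-1],"rot": [0,0,0],"fingers": 27},{"linear": [0,0,-1],"rot": [0,0,0],"fingers": 27},{"linear": [0,0,40],"rot": [0,0,0],"fingers": 27},{"linear": [0,0,80],"rot": [0,0,0],"fingers": 27},{"linear": [0,0,120],"rot": [0,0,0],"fingers": 27},{"linear": [0,30,160],"rot": [0,0,0],"fingers": 27},{"linear": [0,60,190],"rot": [0,0,0],"fingers": 27}]}}

```text
t: 16.18
tcp_pos: [0.4437, -0.1644, 0.2553]
ee_rot: [0.007, 0.716, 0.698, 0.003]
contact_force: [1.0, -0.0, 0.5]
gripper_width: 0.297
```

>>> {"fn": "jog_arm", "kwargs": {"motion": [{"linear": [0,40,20],"rot": [0,0,0.12],"fingers": 40},{"linear": [20,80,20],"rot": [0,0,0.24],"fingers": 40},{"linear": [20,80,20],"rot": [0,0,0.36],"fingers": 40},{"linear": [20,80,20],"rot": [0,0,0.48],"fingers": 40},{"linear": [20,80,20],"rot": [0,0,0.6],"fingers": 40},{"linear": [20,80,20],"rot": [0,0,0.72],"fingers": 40},{"linear": [20,80,20],"rot": [0,0,0.84],"fingers": 40},{"linear": [20,80,20],"rot": [0,0,0.96],"fingers": 40}]}}

```text
t: 16.85
tcp_pos: [0.4634, -0.0842, 0.2755]
ee_rot: [0.004, 0.31, 0.951, 0.006]
contact_force: [-0.6, -0.5, 0.5]
gripper_width: 0.436
```

```bash
python3 - <<'E'
from h import *
_,d=grab('side','pics/side9.png');_,s=grab('scene','pics/scene9.png');c,_=grab('wrist','pics/w9.png')
np.save('w9.npy',c['T'])
o=env.observe();print(o['tcp_pos'],o['ee_rot'],o['joint_positions'].round(3))
crop(d,330,200,530,350,4,'pics/s9.png');crop(s,190,280,350,420,5,'pics/q9.png')
E
```

```text
[ 0.46351988 -0.08434838  0.27543475] [0.00451275 0.31448138 0.94923437 0.00593424] [-0.236 -0.08   2.146  0.013  1.067 -1.173]
```

View pics/w9.png

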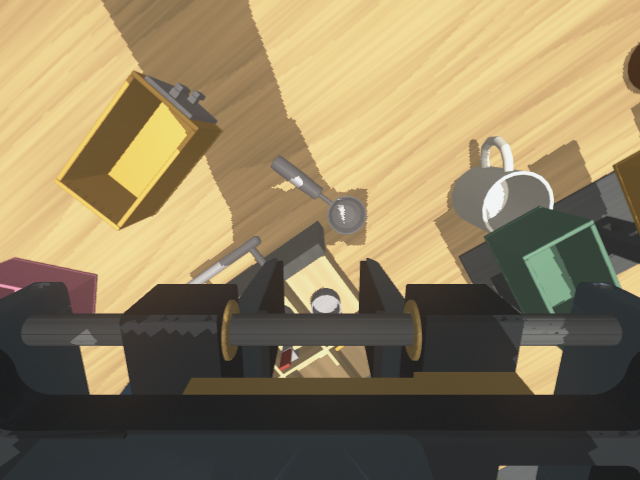

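View pics/s9.png

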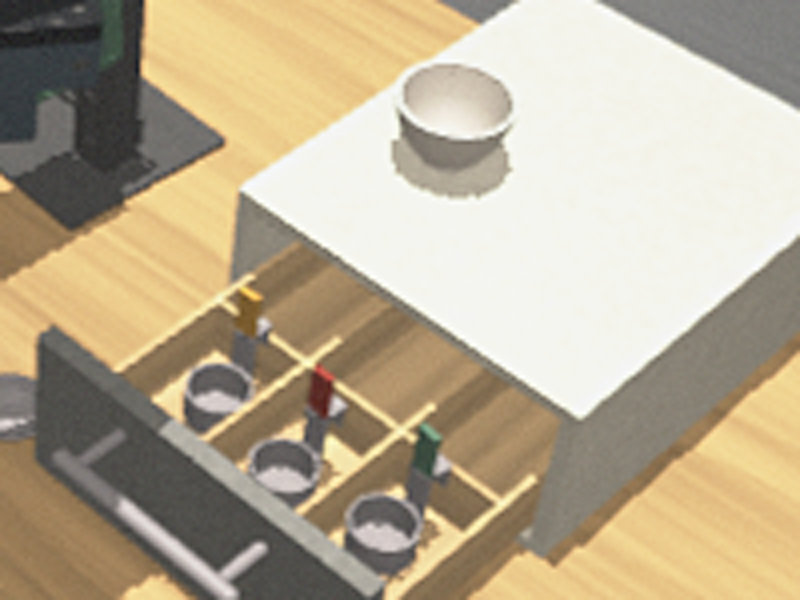

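View pics/q9.png

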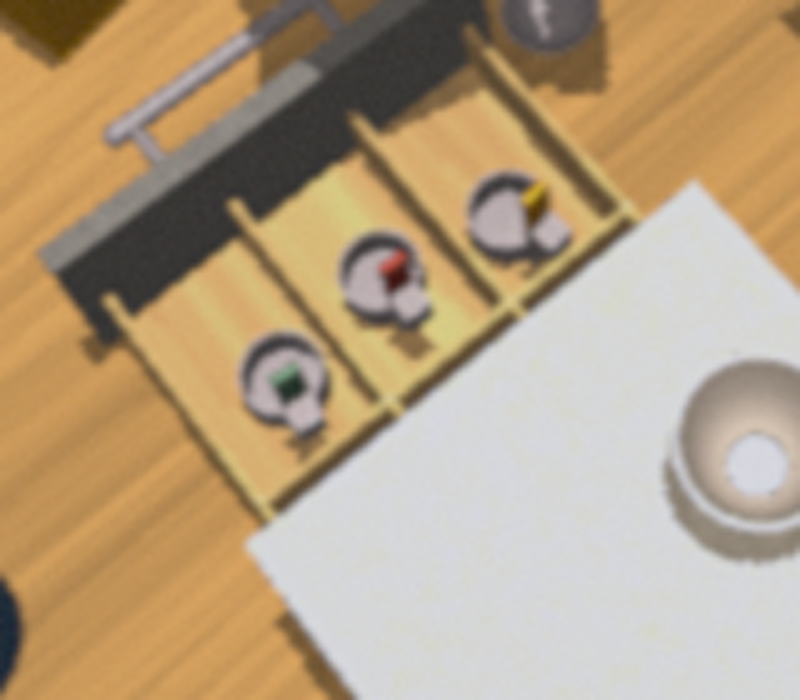

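All three scoops present: yellow left, red middle, green right. Get a wrist view from above.

>>> {"fn": "jog_arm", "kwargs": {"motion": [{"linear": [20,-40,0],"rot": [0,0,0.12],"fingers": 45},{"linear": [40,-80,0],"rot": [0,0,0.24],"fingers": 45},{"linear": [60,-110,0],"rot": [0,0,0.36],"fingers": 45},{"linear": [67,-131,-5],"rot": [0,0,0.48],"fingers": 45},{"linear": [67,-131,-10],"rot": [0,0,0.615],"fingers": 45},{"linear": [67,-131,-10],"rot": [0,0,0.615],"fingers": 45},{"linear": [67,-131,-10],"rot": [0,0,0.615],"fingers": 45}]}}

```text
t: 17.58
tcp_pos: [0.5301, -0.2152, 0.2651]
ee_rot: [0.002, 0.016, 1.0, 0.007]
contact_force: [-0.8, 0.0, 0.3]
gripper_width: 0.494
```

```bash
python3 - <<'E'
from h import *
c,w=grab('wrist','pics/w10.png')
np.save('w10.npy',c['T'])
o=env.observe();print(o['tcp_pos'],o['ee_rot'],o['joint_positions'].round(3))
crop(w,160,100,480,300,2.5,'pics/w10c.png')
E
```

```text
[ 0.53019808 -0.21491382  0.26551807] [0.00235017 0.01558331 0.99985034 0.00713665] [-0.433  0.118  1.962  0.017  1.063 -1.981]
```

View pics/w10.png

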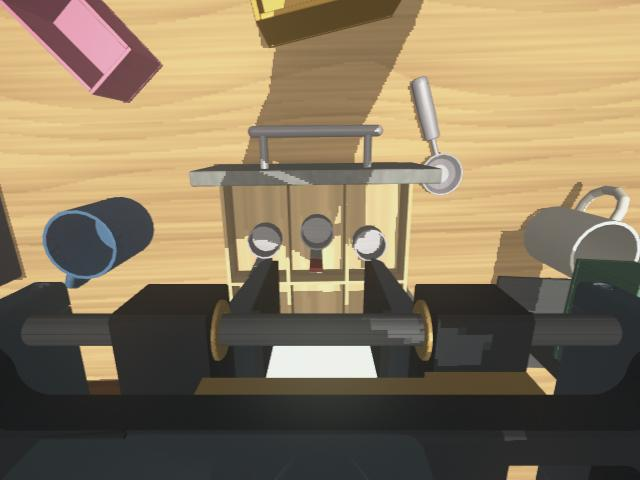

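```bash
cat >> h.py <<'E'
def level(yaw,o=None):
    """rotvec (world) to bring tool to pointing down with tool-y at yaw"""
    o=o or env.observe(); q=o['ee_rot']; Rc=R.from_quat([q[1],q[2],q[3],q[0]])
    y=np.array([np.cos(yaw),np.sin(yaw),0]);z=np.array([0,0,-1.]);x=np.cross(y,z)
    Rt=R.from_matrix(np.c_[x,y,z]); return (Rt*Rc.inv()).as_rotvec()
E
python3 - <<'E'
from h import *
print(level(np.pi/2-.025).round(4))
E
```

```text
[-0.0142  0.0049  0.0062]
```

>>> {"fn": "jog_arm", "kwargs": {"motion": [{"linear": [35,0,0],"rot": [-0.014,0.005,0.006],"fingers": 45},{"linear": [35,0,0],"rot": [-0.014,0.005,0.006],"fingers": 45},{"linear": [35,0,0],"rot": [-0.014,0.005,0.006],"fingers": 45}]}}

```text
t: 17.88
tcp_pos: [0.566, -0.214, 0.266]
ee_rot: [0.0, 0.014, 1.0, -0.0]
contact_force: [0.2, 0.2, 0.0]
gripper_width: 0.495
```

```bash
python3 - <<'E'
from h import *
c,w=grab('wrist','pics/w10.png')
np.save('w10.npy',c['T'])
o=env.observe();print(o['tcp_pos'],o['ee_rot'],level(np.pi/2-.025).round(4))
crop(w,210,150,430,280,3.5,'pics/w10c.png')
E
```

```text
[ 0.56518414 -0.21409915  0.26578148] [1.79461198e-05 1.37489243e-02 9.99905469e-01 1.39646641e-04] [-0.0003  0.      0.0025]
```

View pics/w10c.png

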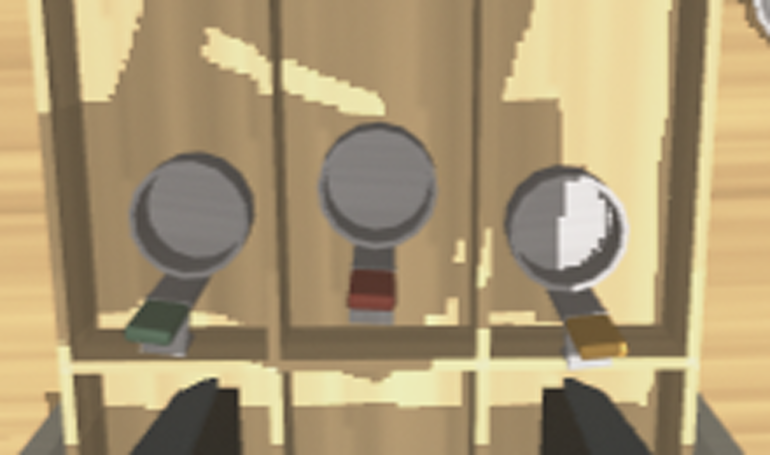

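```bash
python3 - <<'E'
from h import *
c=env.calibration('wrist'); c['T']=np.load('w10.npy')
im=cv2.imread('pics/w10.png'); crop(im,240,225,290,255,14,'pics/g1.png');crop(im,365,230,400,260,14,'pics/g2.png')
f=lambda u,v:(210+u/3.5-.36,150+v/3.5-.36)
for n,t,b in(('red',(371,303),(378,183)),('grn',(147,331),(193,214)),('yel',(602,347),(567,228))):
    T=atz(c,f(*t),.103);B=atz(c,f(*b),.043); d=T-B; print(n,T.round(4),B.round(4),np.hypot(*d[:2]).round(4),'yaw',np.arctan2(d[1],d[0]).round(3))
E
```

```text
red [ 0.5802 -0.2197  0.103 ] [ 0.5556 -0.2176  0.043 ] 0.0247 yaw -0.087
grn [ 0.5868 -0.2845  0.103 ] [ 0.5643 -0.2791  0.043 ] 0.0232 yaw -0.234
yel [ 0.5952 -0.1534  0.103 ] [ 0.5724 -0.1553  0.043 ] 0.0229 yaw 0.083
```

View pics/g1.png

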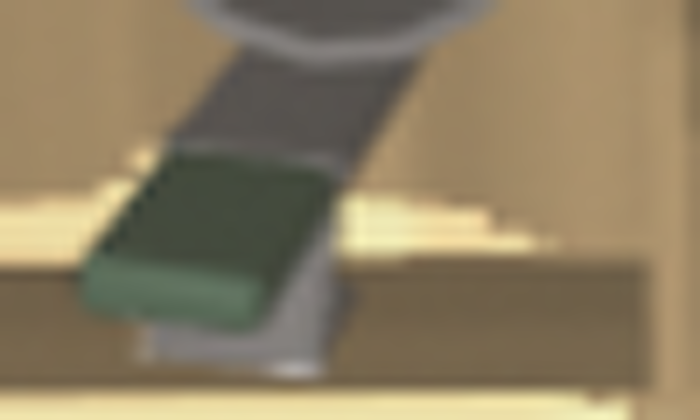

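View pics/g2.png

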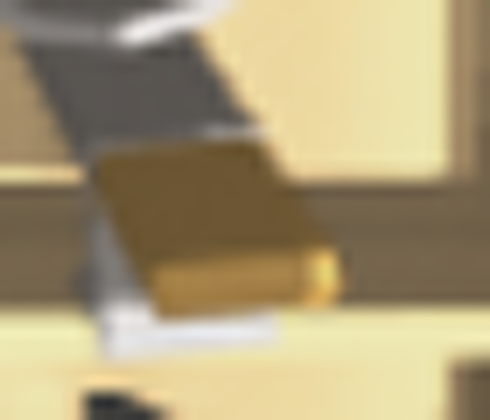

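```bash
python3 - <<'E'
from h import *
c=env.calibration('wrist'); c['T']=np.load('w10.npy')
g=lambda o,u,v:(o[0]+u/14-.46,o[1]+v/14-.46)
for n,o,P in(('grn',(240,225),[(88,262),(265,275),(84,303),(255,328)]),('yel',(365,230),[(150,268),(330,248),(158,315),(340,298)])):
    W=np.array([atz(c,g(o,*p),.103) for p in P]); print(n,W.mean(0).round(4),np.linalg.norm(W[0]-W[1]).round(4),[np.arctan2(*(b-a)[1::-1]).round(3)-1.571 for a,b in((W[0],W[1]),(W[2],W[3]))])
E
```

```text
grn [ 0.5881 -0.2844  0.103 ] 0.0127 [np.float64(-0.10399999999999987), np.float64(-0.17999999999999994)]
yel [ 0.5962 -0.153   0.103 ] 0.013 [np.float64(0.08899999999999997), np.float64(0.07099999999999995)]
```

>>> {"fn": "jog_arm", "kwargs": {"motion": [{"linear": [15,30,-20],"rot": [0,0,0.1],"fingers": 40},{"linear": [30.5,61,-50],"rot": [0,0,0.1],"fingers": 40},{"linear": [30.5,61,-80],"rot": [0,0,0.1],"fingers": 40},{"linear": [30.5,61,-110],"rot": [0,0,0.1],"fingers": 40},{"linear": [30.5,61,-130],"rot": [0,0,0.1],"fingers": 40},{"linear": [30.5,61,-130],"rot": [0,0,0.1],"fingers": 40}]}}

```text
t: 18.43
tcp_pos: [0.5926, -0.1519, 0.1321]
ee_rot: [-0.003, -0.035, 0.999, 0.001]
contact_force: [-0.7, 0.7, 0.4]
gripper_width: 0.437
```

```bash
python3 - <<'E'
from h import *
c,w=grab('wrist','pics/w11.png');_,d=grab('side');_,s=grab('scene')
o=env.observe();print(o['tcp_pos'],o['ee_rot'],level(np.pi/2+.08).round(4))
crop(d,350,220,450,300,7,'pics/s11.png');crop(s,240,280,340,360,7,'pics/q11.png')
E
```

```text
[ 0.59600781 -0.15328094  0.13734247] [ 6.37089955e-04 -3.56704114e-02  9.99363403e-01 -7.25668371e-05] [0.0001 0.0013 0.0086]
```

View pics/w11.png

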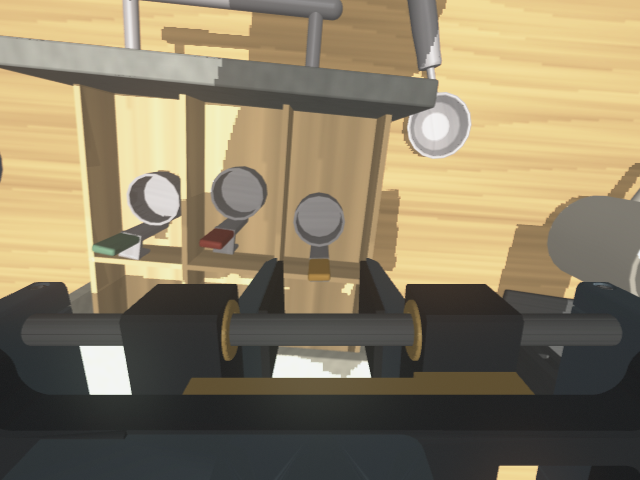

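View pics/s11.png

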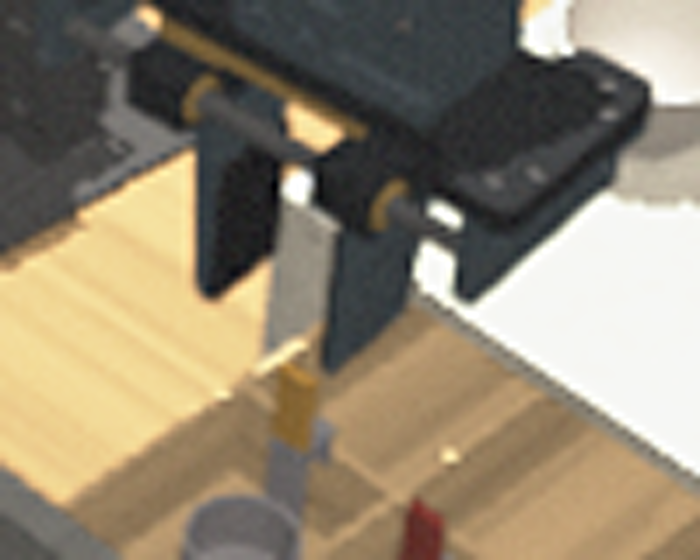

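```bash
python3 - <<'E'
from h import *
c=env.calibration('wrist')
print(atz(c,(318.5,275.5),.103), atz(c,(319,219),.043))
E
```

```text
[ 0.60166843 -0.15431552  0.103     ] [ 0.5781359  -0.15603127  0.043     ]
```

>>> {"fn": "jog_arm", "kwargs": {"motion": [{"linear": [3.5,-0.5,-25],"rot": [0,0,0.005],"fingers": 40},{"linear": [3.5,-0.5,-50],"rot": [0,0,0.005],"fingers": 40},{"linear": [3.5,-0.5,-62],"rot": [0,0,0.005],"fingers": 40},{"linear": [3.5,-0.5,-62],"rot": [0,0,0.005],"fingers": 40},{"linear": [3.5,-0.5,-62],"rot": [0,0,0.005],"fingers": 0},{"linear": [3.5,-0.5,-62],"rot": [0,0,0.005],"fingers": 0},{"linear": [3.5,-0.5,-62],"rot": [0,0,0.005],"fingers": 0},{"linear": [3.5,-0.5,-62],"rot": [0,0,0.005],"fingers": 0}]}}

```text
t: 19.25
tcp_pos: [0.6002, -0.154, 0.0766]
ee_rot: [0.001, -0.038, 0.999, -0.0]
contact_force: [1.1, 0.2, 1.0]
gripper_width: 0.179
```

>>> {"fn": "jog_arm", "kwargs": {"motion": [{"linear": [0,0,0],"rot": [0,0,0],"fingers": 0},{"linear": [0,0,0],"rot": [0,0,0],"fingers": 0}]}}

```text
t: 19.42
tcp_pos: [0.6004, -0.154, 0.0772]
ee_rot: [0.002, -0.038, 0.999, -0.0]
contact_force: [-0.4, 0.4, 0.6]
gripper_width: 0.153
```

>>> {"fn": "jog_arm", "kwargs": {"motion": [{"linear": [0,0,20],"rot": [0,0,0],"fingers": 0},{"linear": [0,0,50],"rot": [0,0,0],"fingers": 0},{"linear": [0,0,85],"rot": [0,0,0],"fingers": 0},{"linear": [0,0,120],"rot": [0,0,0],"fingers": 0},{"linear": [-10,10,155],"rot": [0,0,-0.04],"fingers": 0},{"linear": [-30,40,180],"rot": [0,0,-0.08],"fingers": 0},{"linear": [-46,75,190],"rot": [0,0,-0.12],"fingers": 0},{"linear": [-46,110,190],"rot": [0,0,-0.165],"fingers": 0}]}}

```text
t: 20.08
tcp_pos: [0.5532, -0.0434, 0.2704]
ee_rot: [0.004, 0.046, 0.999, -0.001]
contact_force: [1.6, -1.0, -0.4]
gripper_width: 0.147
```

>>> {"fn": "jog_arm", "kwargs": {"motion": [{"linear": [0,35,0],"rot": [0,0,0],"fingers": 0},{"linear": [0,70,0],"rot": [0,0,0],"fingers": 0},{"linear": [0,105,0],"rot": [0,0,0],"fingers": 0},{"linear": [0,140,0],"rot": [0,0,0],"fingers": 0},{"linear": [0,175,0],"rot": [0,0,0],"fingers": 0},{"linear": [0,210,0],"rot": [0,0,0],"fingers": 0},{"linear": [0,240,-10],"rot": [0,0,0],"fingers": 0},{"linear": [0,251,-30],"rot": [0,0,0],"fingers": 0}]}}

```text
t: 20.75
tcp_pos: [0.5542, 0.2114, 0.2424]
ee_rot: [0.006, 0.045, 0.999, 0.0]
contact_force: [0.5, -0.8, -1.2]
gripper_width: 0.144
```

>>> {"fn": "jog_arm", "kwargs": {"motion": [{"linear": [0,0,0],"rot": [0,0,0],"fingers": 0},{"linear": [0,0,0],"rot": [0,0,0],"fingers": 0}]}}

```text
t: 20.92
tcp_pos: [0.5538, 0.2118, 0.2422]
ee_rot: [0.005, 0.044, 0.999, 0.0]
contact_force: [-0.6, -0.4, 0.4]
gripper_width: 0.151
```

```bash
python3 - <<'E'
from h import *
c,w=grab('wrist','pics/w12.png');_,d=grab('side');_,s=grab('scene')
np.save('w12.npy',c['T'])
o=env.observe();print(o['tcp_pos'],o['ee_rot'],level(np.pi/2-.087).round(4))
crop(d,250,120,370,220,6,'pics/s12.png');crop(s,360,170,480,270,6,'pics/q12.png')
E
```

```text
[0.55470646 0.21059522 0.24346465] [6.04895306e-03 4.55350900e-02 9.98944338e-01 4.19011681e-04] [-0.0003  0.0121  0.0041]
```

View pics/w12.png

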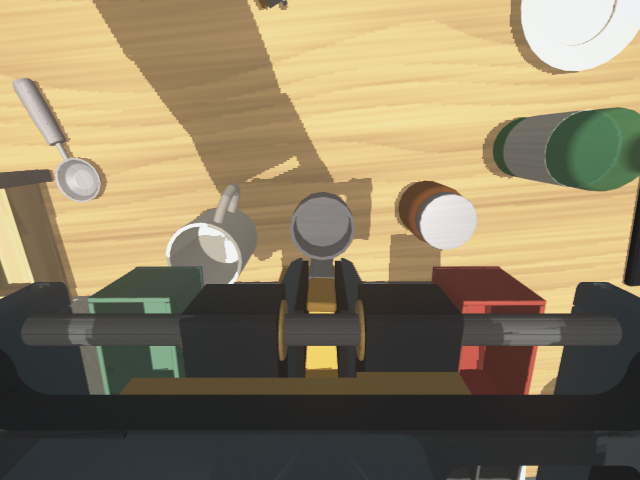

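View pics/s12.png

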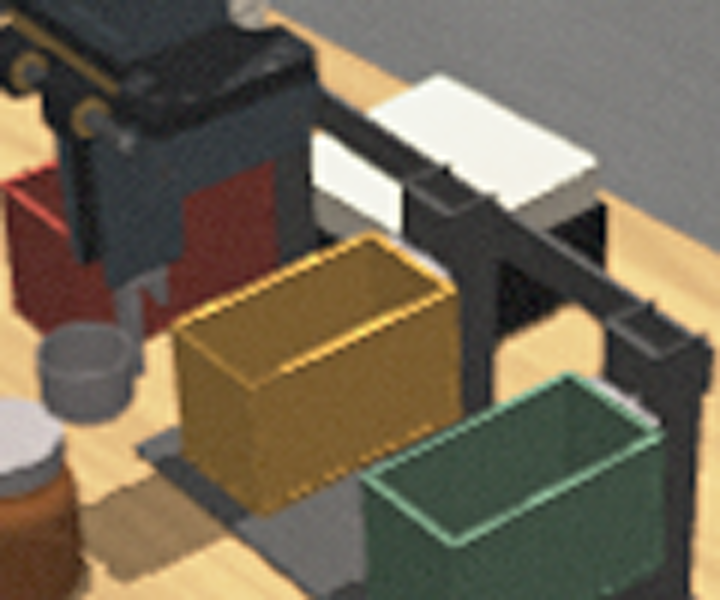

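View pics/q12.png

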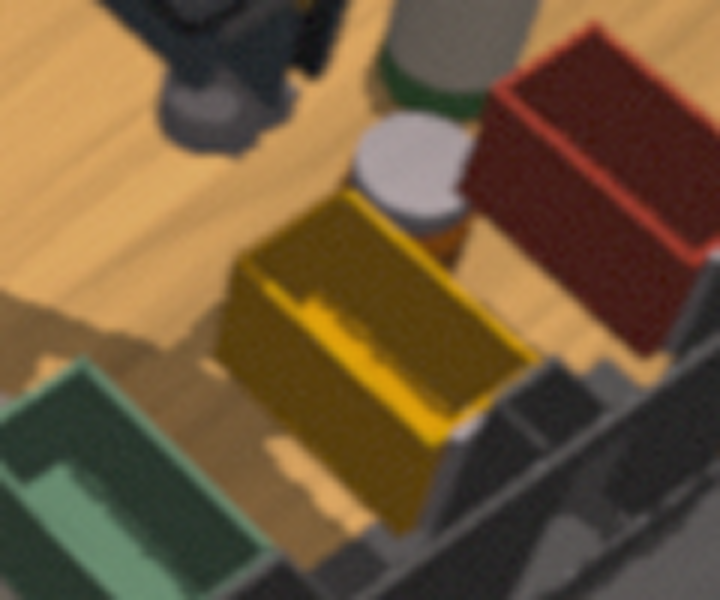

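```bash
cat > fit2.py <<'E'
from h import *
from fit1 import pts,cad
S=env.calibration('scene');D=env.calibration('side')
Cs=pts(S,(360,170),6,[(0,345,190),(1,238,260),(2,545,358),(3,435,445),(5,215,355),(7,408,535)])
Cd=pts(D,(250,120),6,[(0,175,330),(1,253,390),(2,372,235),(3,458,288),(5,262,515),(7,460,415)])
for nm,o in(('s',Cs),('d',Cd),('both',Cs+Cd)):
    p,r=fit(cad,o,(.64,.2,-.09),z=.118); print(nm,p.round(4),r.round(1).tolist())
c=env.calibration('wrist');c['T']=np.load('w12.npy')
print('bowl wrist',atz(c,(322.5,226),.2095), 'side',atz(D,(250+87/6-.4,120+352/6-.4),.2095),'scene',atz(S,(360+215/6-.4,170+110/6-.4),.2095))
E
python3 fit2.py
```

```text
s [ 0.6404  0.2012 -0.053 ] [[-0.0, -1.9], [-0.6, -0.5], [1.4, 0.6], [1.1, 0.3], [-1.0, 0.1], [-0.8, 0.7]]
d [ 0.6399  0.1946 -0.0523] [[-1.0, -1.0], [0.5, -0.5], [-0.2, -0.8], [0.3, 0.1], [0.3, 1.1], [-0.0, 1.0]]
both [ 0.6413  0.1986 -0.0548] [[-0.4, -1.1], [-1.1, 0.3], [1.0, 1.5], [0.6, 1.2], [-1.5, 0.9], [-1.3, 1.6], [-1.5, -1.8], [-0.1, -1.4], [-0.8, -1.6], [-0.4, -0.7], [-0.4, 0.2], [-0.7, 0.2]]
bowl wrist [0.52708027 0.21521741 0.2095    ] side [0.53091547 0.21033111 0.2095    ] scene [0.53926528 0.20625138 0.2095    ]
```

>>> {"fn": "jog_arm", "kwargs": {"motion": [{"linear": [10,-3,0],"rot": [0,0.012,0.004],"fingers": 0},{"linear": [24,-6,-10],"rot": [0,0.012,0.004],"fingers": 0},{"linear": [24,-6,-23],"rot": [0,0.012,0.004],"fingers": 0},{"linear": [24,-6,-23],"rot": [0,0.012,0.004],"fingers": 0},{"linear": [24,-6,-23],"rot": [0,0.012,0.004],"fingers": 0}]}}

```text
t: 21.48
tcp_pos: [0.5782, 0.2039, 0.2198]
ee_rot: [-0.001, 0.044, 0.999, -0.0]
contact_force: [-1.0, -0.3, -0.3]
gripper_width: 0.148
```

```bash
python3 - <<'E'
from h import *
c,w=grab('wrist','pics/w13.png');_,d=grab('side');_,s=grab('scene')
o=env.observe();print(o['tcp_pos'],o['ee_rot'],level(np.pi/2-.08).round(4),o['contact_force'])
crop(d,255,140,335,215,9,'pics/s13.png');crop(w,250,160,400,320,4,'pics/w13c.png')
E
```

```text
[0.57866614 0.2045538  0.22100024] [2.03611040e-04 4.35981181e-02 9.99049102e-01 2.32368839e-04] [-0.0004  0.0004  0.0072] [ 0.09130758  0.54228807 -0.35158798]
```

View pics/s13.png

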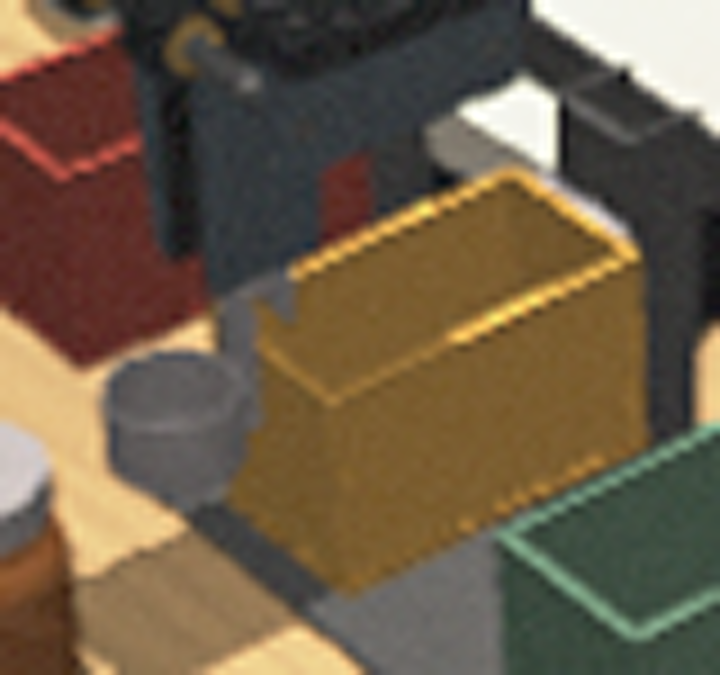

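View pics/w13c.png

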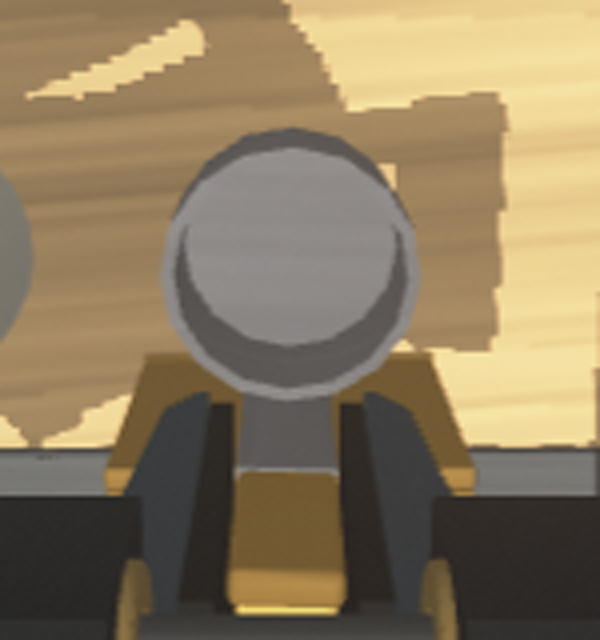

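```bash
python3 - <<'E'
from h import *
D=env.calibration('side'); f=lambda u,v:(255+u/9-.44,140+v/9-.44)
L=atz(D,f(293,322),.197);F=atz(D,f(335,403),.188);B=atz(D,f(643,255),.188)
print(L,F,B)
psi=-.07; R2=np.array([[np.cos(psi),np.sin(psi)],[-np.sin(psi),np.cos(psi)]])
print('lip rel FR corner mm',R2@(L-F)[:2]*1e3, 'len',np.linalg.norm(B-F))
c=env.calibration('wrist'); g=lambda u,v:(250+u/4-.4,160+v/4-.4)
print('wrist: rim FL,FR',atz(c,g(105,470),.188),atz(c,g(475,468),.188),'bowl',atz(c,g(290,272),.187))
E
```

```text
[0.59064359 0.19503523 0.197     ] [0.58196434 0.16775918 0.188     ] [0.69220724 0.16130113 0.188     ]
lip rel FR corner mm [ 6.75023628 27.8163014 ] len 0.11043189725646273
wrist: rim FL,FR [0.58227259 0.17574542 0.188     ] [0.58698304 0.2339682  0.188     ] bowl [0.55299772 0.20757729 0.187     ]
```

>>> {"fn": "jog_arm", "kwargs": {"motion": [{"linear": [3.5,-3,0],"rot": [0,0,0],"fingers": 0},{"linear": [3.5,-3,0],"rot": [0,0,0],"fingers": 0},{"linear": [3.5,-3,-8],"rot": [0,0,0],"fingers": 0},{"linear": [3.5,-3,-16],"rot": [0,0,0],"fingers": 0},{"linear": [3.5,-3,-20],"rot": [0,0,0],"fingers": 0},{"linear": [3.5,-3,-20],"rot": [0,0,0],"fingers": 0}]}}

```text
t: 22.13
tcp_pos: [0.5813, 0.2014, 0.1994]
ee_rot: [-0.001, 0.044, 0.999, -0.0]
contact_force: [0.1, 0.1, -0.6]
gripper_width: 0.151
```

>>> {"fn": "jog_arm", "kwargs": {"motion": [{"linear": [0,0,-2],"rot": [0,0,0],"fingers": 0},{"linear": [0,0,-3],"rot": [0,0,0],"fingers": 0},{"linear": [0,0,-3],"rot": [0,0,0],"fingers": 0}]}}

```text
t: 22.38
tcp_pos: [0.5812, 0.2013, 0.1961]
ee_rot: [-0.001, 0.044, 0.999, -0.0]
contact_force: [0.1, -1.1, 0.1]
gripper_width: 0.151
```

```bash
python3 - <<'E'
from h import *
c,w=grab('wrist','pics/w14.png');_,d=grab('side');_,s=grab('scene')
o=env.observe();print(o['tcp_pos'],o['ee_rot'],o['contact_force'])
crop(d,255,140,335,215,9,'pics/s14.png')
E
```

```text
[0.58142597 0.20137328 0.19653661] [-7.28123783e-04  4.35556813e-02  9.99050732e-01 -9.09371707e-05] [ 0.63350017 -0.84649165 -0.71652325]
```

View pics/s14.png

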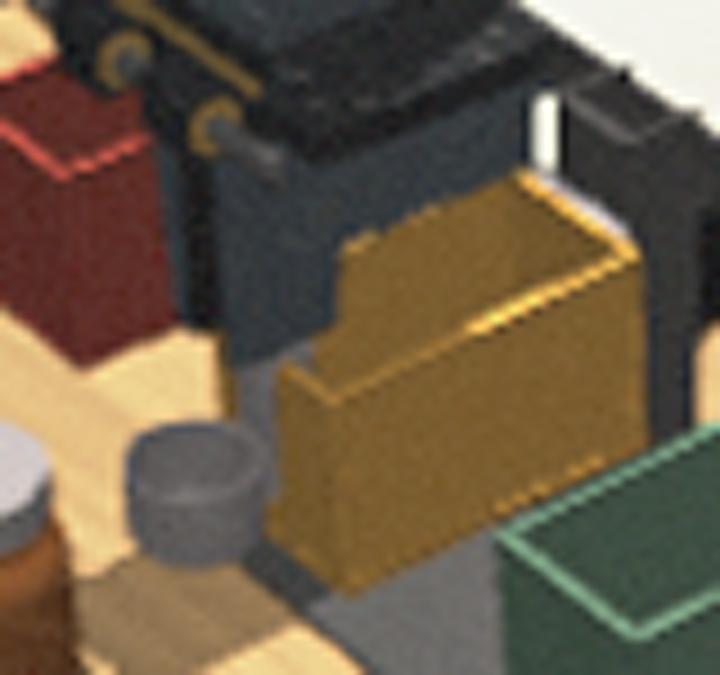

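>>> {"fn": "jog_arm", "kwargs": {"motion": [{"linear": [0,0,-1.5],"rot": [0,0,0],"fingers": 0},{"linear": [0,0,-3],"rot": [0,0,0],"fingers": 0},{"linear": [0,0,-3],"rot": [0,0,0],"fingers": 0}]}}

```text
t: 22.78
tcp_pos: [0.5815, 0.2015, 0.1937]
ee_rot: [-0.001, 0.044, 0.999, -0.0]
contact_force: [-1.4, 0.6, 3.4]
gripper_width: 0.147
```

>>> {"fn": "jog_arm", "kwargs": {"motion": [{"linear": [0,0,0],"rot": [0,0,0],"fingers": 30},{"linear": [0,0,0],"rot": [0,0,0],"fingers": 30},{"linear": [0,0,0],"rot": [0,0,0],"fingers": 30},{"linear": [0,0,20],"rot": [0,0,0],"fingers": 30},{"linear": [0,0,60],"rot": [0,0,0],"fingers": 30},{"linear": [0,0,90],"rot": [0,0,0],"fingers": 30},{"linear": [-30,-30,90],"rot": [0,0,0],"fingers": 40},{"linear": [-60,-60,90],"rot": [0,0,0],"fingers": 40}]}}

```text
t: 23.45
tcp_pos: [0.5233, 0.1428, 0.2854]
ee_rot: [0.001, 0.043, 0.999, 0.0]
contact_force: [0.2, -1.8, -1.0]
gripper_width: 0.429
```

```bash
python3 - <<'E'
from h import *
_,d=grab('side');_,s=grab('scene')
o=env.observe();print(o['tcp_pos'],level(np.pi/2-.025-.06).round(4))
crop(d,255,140,335,215,9,'pics/s15.png');crop(s,370,180,470,270,7,'pics/q15.png')
E
```

```text
[0.51919548 0.14006721 0.28340453] [ 0.0007 -0.0026  0.0032]
```

View pics/s15.png

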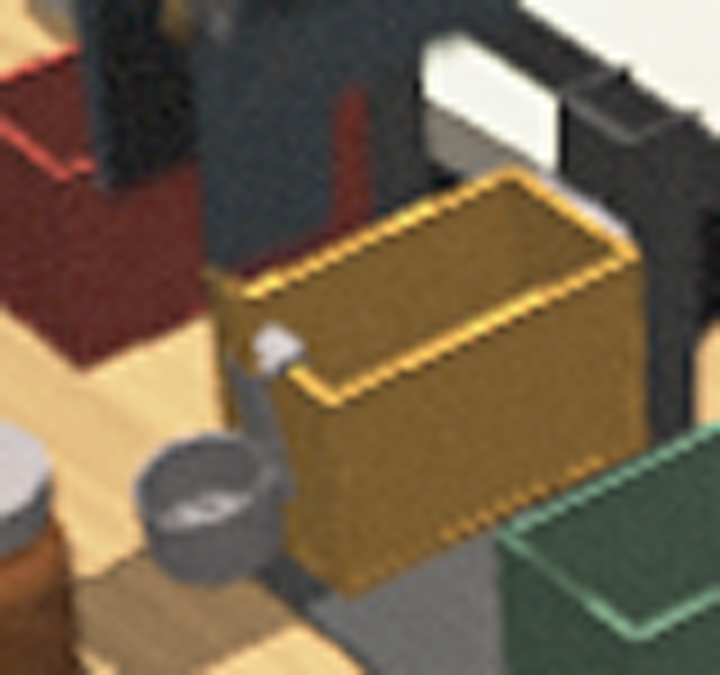

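View pics/q15.png

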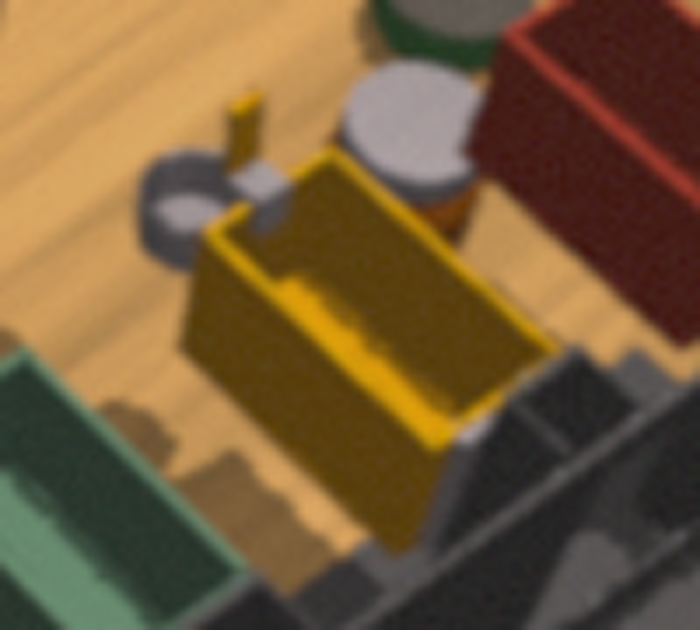

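>>> {"fn": "jog_arm", "kwargs": {"motion": [{"linear": [8,-42,0],"rot": [0,0,0],"fingers": 40},{"linear": [16,-84,0],"rot": [0,0,0],"fingers": 40},{"linear": [24,-126,0],"rot": [0,0,0],"fingers": 40},{"linear": [32,-168,0],"rot": [0,0,0],"fingers": 40},{"linear": [40,-210,0],"rot": [0,0,0],"fingers": 40},{"linear": [48,-250,0],"rot": [0,0,0],"fingers": 40},{"linear": [56,-290,-20],"rot": [0,0,0],"fingers": 40},{"linear": [65,-330,-40],"rot": [0,0,0],"fingers": 40}]}}

```text
t: 24.22
tcp_pos: [0.5825, -0.1804, 0.2499]
ee_rot: [0.0, 0.044, 0.999, -0.001]
contact_force: [0.6, 0.8, -0.7]
gripper_width: 0.435
```

>>> {"fn": "jog_arm", "kwargs": {"motion": [{"linear": [0,-32,-30],"rot": [0,0,0],"fingers": 40},{"linear": [0,-32,-70],"rot": [0,0,0],"fingers": 40},{"linear": [0,-32,-100],"rot": [0,0,0],"fingers": 40},{"linear": [0,-32,-110],"rot": [0,0,0],"fingers": 40},{"linear": [0,-32,-110],"rot": [0,0,0],"fingers": 40}]}}

```text
t: 24.63
tcp_pos: [0.5812, -0.2118, 0.1374]
ee_rot: [-0.002, 0.044, 0.999, -0.0]
contact_force: [-0.5, -0.7, 0.1]
gripper_width: 0.439
```

```bash
python3 - <<'E'
from h import *
c,w=grab('wrist','pics/w16.png')
np.save('w16.npy',c['T'])
o=env.observe();print(o['tcp_pos'],level(np.pi/2-.087).round(4))
crop(w,230,160,400,300,4,'pics/w16c.png')
E
```

```text
[ 0.58251426 -0.21209888  0.13979325] [ 0.001  -0.0014  0.0014]
```

View pics/w16c.png

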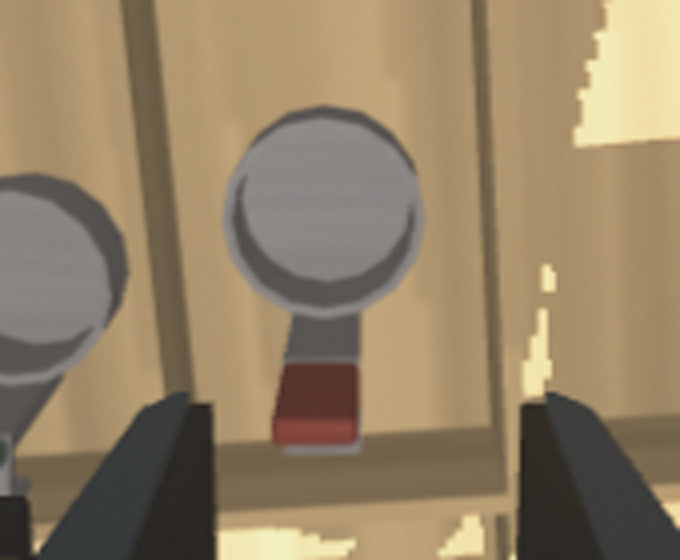

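```bash
python3 - <<'E'
from h import *
c=env.calibration('wrist');c['T']=np.load('w16.npy')
g=lambda u,v:(230+u/4-.4,160+v/4-.4)
T=atz(c,g(316,430),.103);B=atz(c,g(323,210),.043);print(T,B,np.arctan2(*(T-B)[1::-1]))
a,b=atz(c,g(273,442),.103),atz(c,g(357,443),.103);print(np.arctan2(*(b-a)[1::-1])-np.pi/2,np.linalg.norm(a-b))
E
```

```text
[ 0.58025915 -0.21948375  0.103     ] [ 0.55655198 -0.21792645  0.043     ] -0.0655949828919291
-0.10051487322052188 0.013279504769733757
```

>>> {"fn": "jog_arm", "kwargs": {"motion": [{"linear": [-3.5,-7.5,-20],"rot": [0,0,0],"fingers": 40},{"linear": [-3.5,-7.5,-45],"rot": [0,0,0],"fingers": 40},{"linear": [-3.5,-7.5,-63],"rot": [0,0,0],"fingers": 40},{"linear": [-3.5,-7.5,-63],"rot": [0,0,0],"fingers": 40},{"linear": [-3.5,-7.5,-63],"rot": [0,0,0],"fingers": 0},{"linear": [-3.5,-7.5,-63],"rot": [0,0,0],"fingers": 0},{"linear": [-3.5,-7.5,-63],"rot": [0,0,0],"fingers": 0},{"linear": [-3.5,-7.5,-63],"rot": [0,0,0],"fingers": 0}]}}

```text
t: 25.35
tcp_pos: [0.58, -0.2199, 0.0785]
ee_rot: [0.0, 0.044, 0.999, -0.001]
contact_force: [-1.1, -0.6, 0.2]
gripper_width: 0.173
```

>>> {"fn": "jog_arm", "kwargs": {"motion": [{"linear": [0,0,0],"rot": [0,0,0],"fingers": 0},{"linear": [0,0,0],"rot": [0,0,0],"fingers": 0}]}}

```text
t: 25.52
tcp_pos: [0.5804, -0.22, 0.0793]
ee_rot: [0.001, 0.044, 0.999, -0.001]
contact_force: [-0.1, -1.4, -0.2]
gripper_width: 0.145
```

>>> {"fn": "jog_arm", "kwargs": {"motion": [{"linear": [0,0,20],"rot": [0,0,0],"fingers": 0},{"linear": [0,0,50],"rot": [0,0,0],"fingers": 0},{"linear": [0,0,85],"rot": [0,0,0],"fingers": 0},{"linear": [0,0,120],"rot": [0,0,0],"fingers": 0},{"linear": [0,10,160],"rot": [0,0,0],"fingers": 0},{"linear": [-10,40,190],"rot": [0,0,0],"fingers": 0},{"linear": [-20,70,210],"rot": [0,0,0],"fingers": 0},{"linear": [-30,105,220],"rot": [0,0,0],"fingers": 0}]}}

```text
t: 26.18
tcp_pos: [0.5509, -0.1147, 0.3029]
ee_rot: [0.003, 0.045, 0.999, -0.002]
contact_force: [0.9, 0.7, -0.7]
gripper_width: 0.148
```

>>> {"fn": "jog_arm", "kwargs": {"motion": [{"linear": [0,36,0],"rot": [0,0,0],"fingers": 0},{"linear": [0,72,0],"rot": [0,0,0],"fingers": 0},{"linear": [0,108,0],"rot": [0,0,0],"fingers": 0},{"linear": [0,144,0],"rot": [0,0,0],"fingers": 0},{"linear": [0,180,0],"rot": [0,0,0],"fingers": 0},{"linear": [0,216,0],"rot": [0,0,0],"fingers": 0},{"linear": [0,252,0],"rot": [0,0,0],"fingers": 0},{"linear": [0,288,0],"rot": [0,0,0],"fingers": 0}]}}

```text
t: 26.85
tcp_pos: [0.5505, 0.1751, 0.3032]
ee_rot: [0.003, 0.045, 0.999, -0.002]
contact_force: [0.3, 0.1, 0.0]
gripper_width: 0.146
```

>>> {"fn": "jog_arm", "kwargs": {"motion": [{"linear": [4,36,0],"rot": [0,0,0],"fingers": 0},{"linear": [8,72,0],"rot": [0,0,0],"fingers": 0},{"linear": [10,108,0],"rot": [0,0,0],"fingers": 0},{"linear": [12,144,-10],"rot": [0,0,0],"fingers": 0},{"linear": [14,163,-30],"rot": [0,0,0],"fingers": 0},{"linear": [14,163,-40],"rot": [0,0,0],"fingers": 0},{"linear": [14,163,-40],"rot": [0,0,0],"fingers": 0}]}}

```text
t: 27.43
tcp_pos: [0.5631, 0.3381, 0.2605]
ee_rot: [0.002, 0.044, 0.999, -0.003]
contact_force: [-0.2, -0.4, -1.3]
gripper_width: 0.147
```

```bash
python3 - <<'E'
from h import *
o=env.observe();print(o['tcp_pos'],level(np.pi/2-.08).round(4))
E
```

```text
[0.56311055 0.33813117 0.26050578] [0.0054 0.003  0.0078]
```

>>> {"fn": "jog_arm", "kwargs": {"motion": [{"linear": [12,-1,-15],"rot": [0.005,0.003,0],"fingers": 0},{"linear": [23,-2,-36],"rot": [0.005,0.003,0],"fingers": 0},{"linear": [23,-2,-36],"rot": [0.005,0.003,0],"fingers": 0},{"linear": [23,-2,-36],"rot": [0.005,0.003,0],"fingers": 0}]}}

```text
t: 27.77
tcp_pos: [0.586, 0.3349, 0.2246]
ee_rot: [-0.001, 0.045, 0.999, -0.001]
contact_force: [1.2, -0.6, 0.4]
gripper_width: 0.15
```

```bash
python3 - <<'E'
from h import *
c,w=grab('wrist','pics/w17.png');_,d=grab('side')
np.save('w17.npy',c['T'])
o=env.observe();print(o['tcp_pos'],level(np.pi/2-.08).round(4),o['contact_force'])
crop(d,225,115,305,190,9,'pics/s17.png');crop(w,250,160,400,320,4,'pics/w17c.png')
E
```

```text
[0.58631551 0.33574413 0.22609761] [-0.0001  0.001   0.0085] [ 0.38476805  1.07313434 -1.24061841]
```

View pics/s17.png

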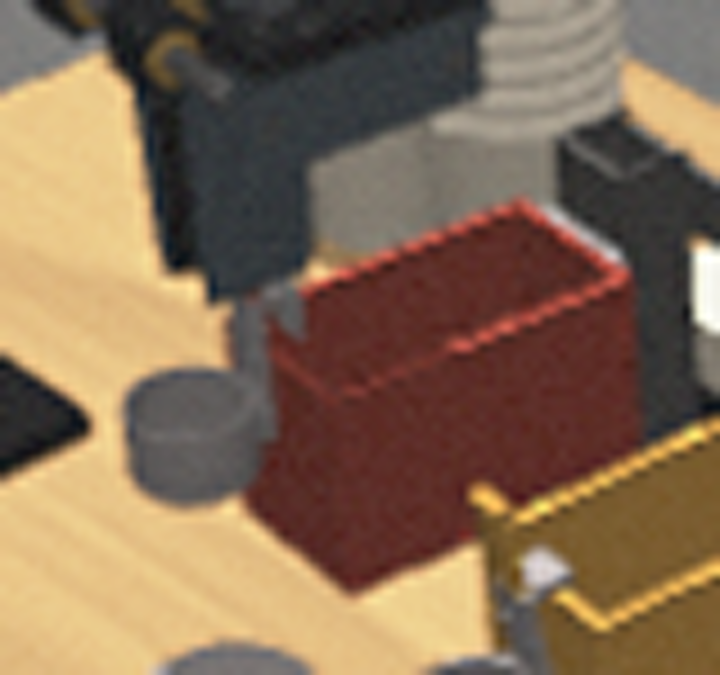

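View pics/w17c.png

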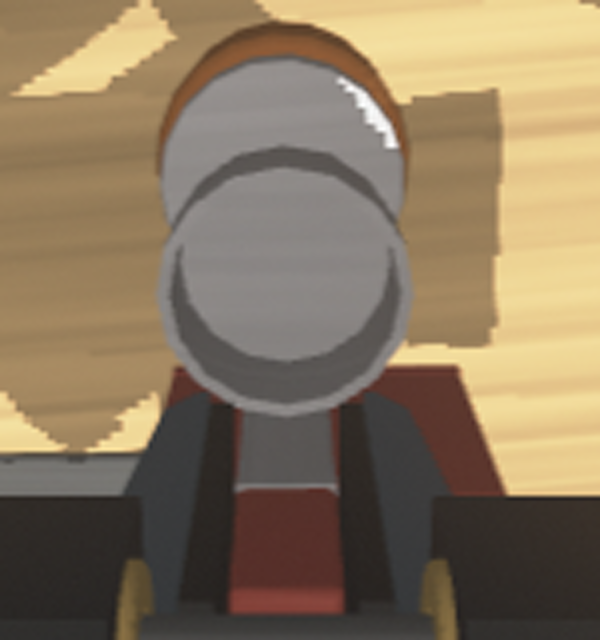

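```bash
python3 - <<'E'
from h import *
D=env.calibration('side'); f=lambda u,v:(225+u/9-.44,115+v/9-.44)
L=atz(D,f(302,338),.1998);F=atz(D,f(343,400),.188);B=atz(D,f(632,268),.188)
psi=-.07; R2=np.array([[np.cos(psi),np.sin(psi)],[-np.sin(psi),np.cos(psi)]])
print(L,F,'lip rel FR corner mm',R2@(L-F)[:2]*1e3, 'len',np.linalg.norm(B-F),'yaw',np.arctan2(*(B-F)[1::-1]))
c=env.calibration('wrist');c['T']=np.load('w17.npy'); g=lambda u,v:(250+u/4-.4,160+v/4-.4)
a,b=atz(c,g(173,367),.118),atz(c,g(458,367),.118);q=atz(c,g(285,282),.1898)
print(a,b,'bowl',q,'rel',R2@(q-(a+b)/2)[:2]*1e3,np.arctan2(*(b-a)[1::-1])-np.pi/2)
E
```

```text
[0.60207983 0.32640597 0.1998    ] [0.60082451 0.30707539 0.188     ] lip rel FR corner mm [-0.09979198 19.37103436] len 0.10855025915818331 yaw -0.036442025002992255
[0.59606957 0.31012143 0.118     ] [0.60133839 0.36991146 0.118     ] bowl [0.56197791 0.33698633 0.1898    ] rel [-36.42420005  -5.59142199] -0.08789507819854725
```

>>> {"fn": "jog_arm", "kwargs": {"motion": [{"linear": [4,2,0],"rot": [0,0,0],"fingers": 0},{"linear": [8.5,4,-1],"rot": [0,0,0],"fingers": 0},{"linear": [8.5,4,-1],"rot": [0,0,0],"fingers": 0}]}}

```text
t: 28.12
tcp_pos: [0.5955, 0.3402, 0.2261]
ee_rot: [0.001, 0.044, 0.999, 0.0]
contact_force: [-0.8, 0.2, 0.4]
gripper_width: 0.148
```

```bash
python3 - <<'E'
from h import *
_,d=grab('side')
o=env.observe();print(o['tcp_pos'],level(np.pi/2-.08).round(4),o['contact_force'])
crop(d,225,115,305,190,9,'pics/s18.png')
E
```

```text
[0.59518055 0.34005175 0.2257045 ] [-0.0006  0.0015  0.0085] [-0.70625521  0.15497979  0.34152182]
```

View pics/s18.png

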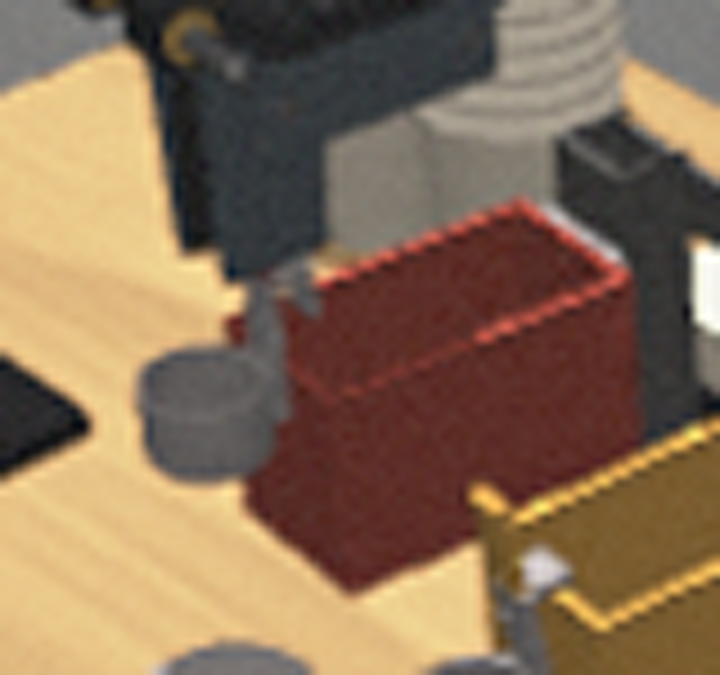

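```bash
python3 - <<'E'
from h import *
D=env.calibration('side'); f=lambda u,v:(225+u/9-.44,115+v/9-.44)
F=atz(D,f(343,400),.188);FL=atz(D,f(228,325),.188);print(F,FL,np.linalg.norm(F-FL))
psi=-.08; R2=np.array([[np.cos(psi),np.sin(psi)],[-np.sin(psi),np.cos(psi)]])
for p in((318,315),(315,318)): print(R2@(atz(D,f(*p),.1994)-F)[:2]*1e3)
E
```

```text
[0.60082451 0.30707539 0.188     ] [0.60137555 0.36305418 0.188     ] 0.05598149305841976
[10.62599646 27.42064435]
[ 9.02739368 26.60892491]
```

>>> {"fn": "jog_arm", "kwargs": {"motion": [{"linear": [0,-2,-8],"rot": [0,0,0],"fingers": 0},{"linear": [0,-2,-16],"rot": [0,0,0],"fingers": 0},{"linear": [0,-2,-22],"rot": [0,0,0],"fingers": 0},{"linear": [0,-2,-25],"rot": [0,0,0],"fingers": 0},{"linear": [0,-2,-25],"rot": [0,0,0],"fingers": 0}]}}

```text
t: 28.58
tcp_pos: [0.595, 0.3379, 0.1998]
ee_rot: [0.0, 0.044, 0.999, 0.0]
contact_force: [0.1, 0.6, -0.8]
gripper_width: 0.145
```

>>> {"fn": "jog_arm", "kwargs": {"motion": [{"linear": [0,0,-2],"rot": [0,0,0],"fingers": 0},{"linear": [0,0,-3],"rot": [0,0,0],"fingers": 0},{"linear": [0,0,-3],"rot": [0,0,0],"fingers": 0}]}}

```text
t: 28.83
tcp_pos: [0.5956, 0.3382, 0.1989]
ee_rot: [0.001, 0.044, 0.999, 0.0]
contact_force: [-8.5, -3.6, 22.5]
gripper_width: 0.147
```

>>> {"fn": "jog_arm", "kwargs": {"motion": [{"linear": [0,0,1],"rot": [0,0,0],"fingers": 0}]}}

```text
t: 28.92
tcp_pos: [0.5954, 0.3382, 0.2003]
ee_rot: [0.001, 0.044, 0.999, 0.0]
contact_force: [-2.6, 0.1, -1.6]
gripper_width: 0.146
```

```bash
python3 - <<'E'
from h import *
_,d=grab('side')
o=env.observe();print(o['tcp_pos'],level(np.pi/2-.08).round(4),o['contact_force'])
crop(d,225,115,305,190,9,'pics/s19.png')
E
```

```text
[0.59552446 0.33831395 0.20045108] [-0.0007  0.0019  0.0084] [-3.51693726  0.26368618  1.65198617]
```

View pics/s19.png

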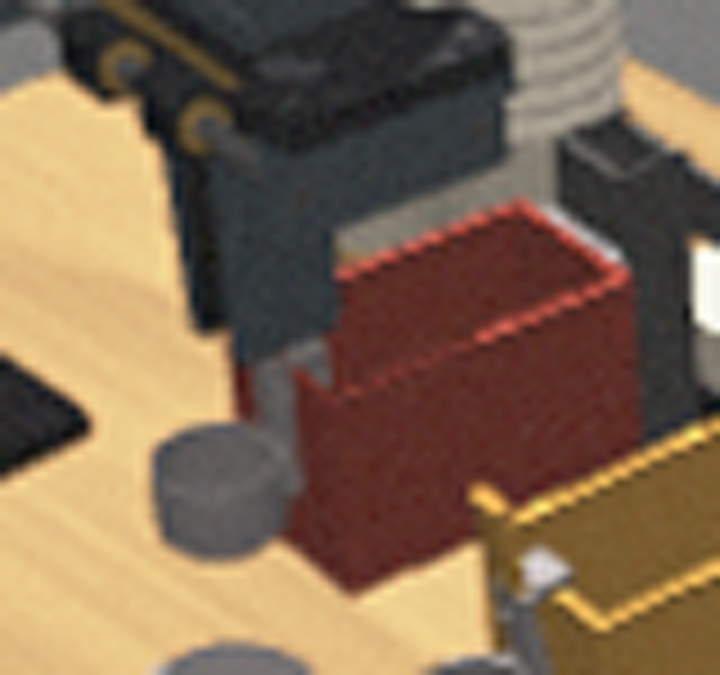

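>>> {"fn": "jog_arm", "kwargs": {"motion": [{"linear": [0,0,0],"rot": [0,0,0],"fingers": 30},{"linear": [0,0,0],"rot": [0,0,0],"fingers": 30},{"linear": [0,0,0],"rot": [0,0,0],"fingers": 30},{"linear": [0,0,20],"rot": [0,0,0],"fingers": 30},{"linear": [0,0,60],"rot": [0,0,0],"fingers": 30},{"linear": [0,0,90],"rot": [0,0,0],"fingers": 30},{"linear": [-30,-30,90],"rot": [0,0,0],"fingers": 40},{"linear": [-45,-65,90],"rot": [0,0,0],"fingers": 40}]}}

```text
t: 29.63
tcp_pos: [0.5502, 0.2742, 0.2921]
ee_rot: [0.002, 0.043, 0.999, 0.001]
contact_force: [0.6, -1.1, -0.8]
gripper_width: 0.427
```

```bash
python3 - <<'E'
from h import *
_,d=grab('side');_,s=grab('scene')
o=env.observe();print(o['tcp_pos'],level(np.pi/2-.15).round(4))
crop(d,225,115,305,190,8,'pics/s20.png');crop(s,400,150,500,240,6,'pics/q20.png')
E
```

```text
[0.54857027 0.27029616 0.29048618] [ 0.0002  0.0015 -0.0606]
```

View pics/s20.png

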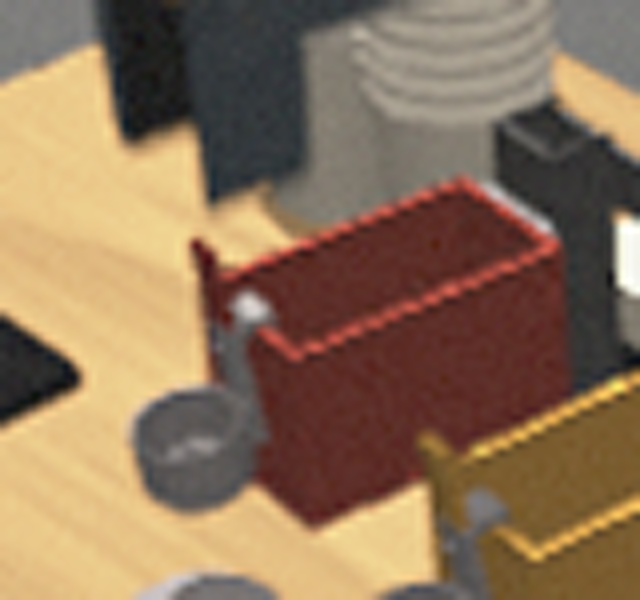

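View pics/q20.png

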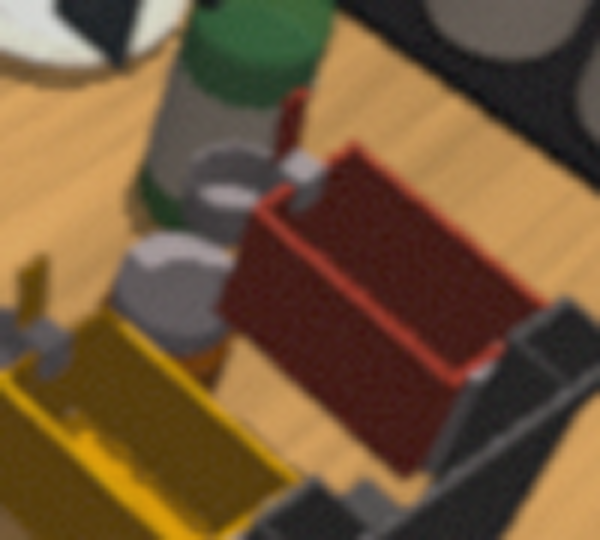

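>>> {"fn": "jog_arm", "kwargs": {"motion": [{"linear": [0,-42,0],"rot": [0,0,0],"fingers": 40},{"linear": [0,-84,0],"rot": [0,0,0],"fingers": 40},{"linear": [0,-126,0],"rot": [0,0,0],"fingers": 40},{"linear": [0,-168,0],"rot": [0,0,0],"fingers": 40},{"linear": [0,-210,0],"rot": [0,0,0],"fingers": 40},{"linear": [10,-250,0],"rot": [0,0,0],"fingers": 40},{"linear": [10,-290,0],"rot": [0,0,0],"fingers": 40},{"linear": [10,-330,0],"rot": [0,0,0],"fingers": 40}]}}

```text
t: 30.4
tcp_pos: [0.559, -0.061, 0.2905]
ee_rot: [0.001, 0.045, 0.999, -0.0]
contact_force: [0.7, 0.2, -0.9]
gripper_width: 0.436
```

>>> {"fn": "jog_arm", "kwargs": {"motion": [{"linear": [5,-40,0],"rot": [0,0,-0.04],"fingers": 40},{"linear": [15,-80,0],"rot": [0,0,-0.09],"fingers": 40},{"linear": [20,-120,0],"rot": [0,0,-0.09],"fingers": 40},{"linear": [25,-160,0],"rot": [0,0,-0.09],"fingers": 40},{"linear": [28,-200,-20],"rot": [0,0,-0.09],"fingers": 40},{"linear": [28,-223,-50],"rot": [0,0,-0.09],"fingers": 40},{"linear": [28,-223,-90],"rot": [0,0,-0.09],"fingers": 40},{"linear": [28,-223,-130],"rot": [0,0,-0.09],"fingers": 40}]}}

```text
t: 31.07
tcp_pos: [0.5875, -0.2859, 0.1592]
ee_rot: [0.002, 0.091, 0.996, -0.001]
contact_force: [-0.2, -0.7, -1.0]
gripper_width: 0.438
```

>>> {"fn": "jog_arm", "kwargs": {"motion": [{"linear": [0,0,-22],"rot": [0,0,0],"fingers": 40},{"linear": [0,0,-22],"rot": [0,0,0],"fingers": 40},{"linear": [0,0,-22],"rot": [0,0,0],"fingers": 40}]}}

```text
t: 31.32
tcp_pos: [0.5873, -0.2858, 0.1365]
ee_rot: [0.001, 0.091, 0.996, -0.0]
contact_force: [-0.3, -0.5, 0.5]
gripper_width: 0.434
```

```bash
python3 - <<'E'
from h import *
c,w=grab('wrist','pics/w21.png')
np.save('w21.npy',c['T'])
o=env.observe();print(o['tcp_pos'],level(np.pi/2-.18).round(4))
crop(w,230,160,400,300,4,'pics/w21c.png')
E
```

```text
[ 0.58830282 -0.28617223  0.13823938] [0.0017 0.0044 0.0015]
```

View pics/w21c.png

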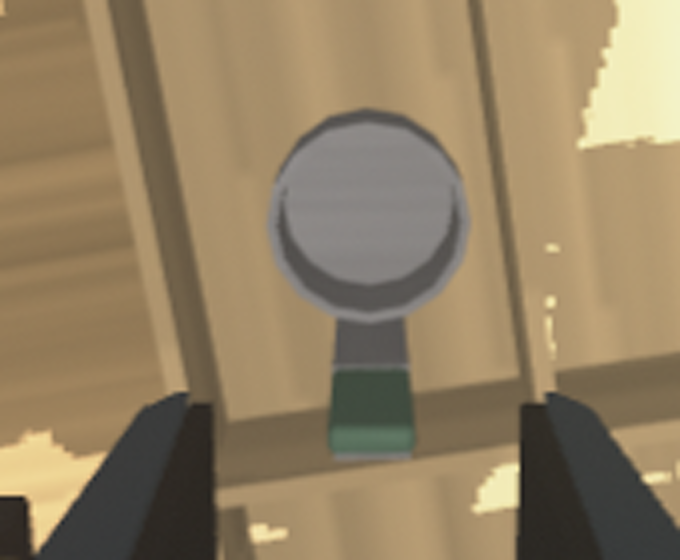

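```bash
python3 - <<'E'
from h import *
c=env.calibration('wrist');c['T']=np.load('w21.npy')
g=lambda u,v:(230+u/4-.4,160+v/4-.4)
T=atz(c,g(371,438),.103);B=atz(c,g(369,215),.043);print(T,B,np.arctan2(*(T-B)[1::-1]))
E
```

```text
[ 0.58844991 -0.2850114   0.103     ] [ 0.56520047 -0.2809807   0.043     ] -0.17166135736899657
```

>>> {"fn": "jog_arm", "kwargs": {"motion": [{"linear": [0,1,-20],"rot": [0.002,0.004,0],"fingers": 40},{"linear": [0,1,-45],"rot": [0.002,0.004,0],"fingers": 40},{"linear": [0,1,-61],"rot": [0.002,0.004,0],"fingers": 40},{"linear": [0,1,-61],"rot": [0.002,0.004,0],"fingers": 40},{"linear": [0,1,-61],"rot": [0.002,0.004,0],"fingers": 0},{"linear": [0,1,-61],"rot": [0.002,0.004,0],"fingers": 0},{"linear": [0,1,-61],"rot": [0.002,0.004,0],"fingers": 0},{"linear": [0,1,-61],"rot": [0.002,0.004,0],"fingers": 0}]}}

```text
t: 32.03
tcp_pos: [0.5892, -0.2855, 0.0789]
ee_rot: [0.001, 0.091, 0.996, -0.0]
contact_force: [-0.4, -0.4, -0.8]
gripper_width: 0.176
```

>>> {"fn": "jog_arm", "kwargs": {"motion": [{"linear": [0,0,0],"rot": [0,0,0],"fingers": 0},{"linear": [0,0,0],"rot": [0,0,0],"fingers": 0}]}}

```text
t: 32.2
tcp_pos: [0.5896, -0.2858, 0.0797]
ee_rot: [0.002, 0.091, 0.996, -0.001]
contact_force: [0.6, -0.6, -0.2]
gripper_width: 0.149
```

>>> {"fn": "jog_arm", "kwargs": {"motion": [{"linear": [0,0,20],"rot": [0,0,0],"fingers": 0},{"linear": [0,0,50],"rot": [0,0,0],"fingers": 0},{"linear": [0,0,85],"rot": [0,0,0],"fingers": 0},{"linear": [0,0,120],"rot": [0,0,0],"fingers": 0},{"linear": [-10,10,155],"rot": [0,0,0.03],"fingers": 0},{"linear": [-20,40,180],"rot": [0,0,0.06],"fingers": 0},{"linear": [-40,75,190],"rot": [0,0,0.095],"fingers": 0},{"linear": [-50,110,190],"rot": [0,0,0.095],"fingers": 0}]}}

```text
t: 32.87
tcp_pos: [0.5392, -0.1754, 0.2728]
ee_rot: [0.004, 0.043, 0.999, -0.001]
contact_force: [1.6, 0.0, -0.7]
gripper_width: 0.146
```

>>> {"fn": "jog_arm", "kwargs": {"motion": [{"linear": [0,36,0],"rot": [0,0,0],"fingers": 0},{"linear": [0,72,0],"rot": [0,0,0],"fingers": 0},{"linear": [0,108,0],"rot": [0,0,0],"fingers": 0},{"linear": [0,144,0],"rot": [0,0,0],"fingers": 0},{"linear": [0,180,0],"rot": [0,0,0],"fingers": 0},{"linear": [0,216,0],"rot": [0,0,0],"fingers": 0},{"linear": [0,242,0],"rot": [0,0,0],"fingers": 0},{"linear": [0,242,0],"rot": [0,0,0],"fingers": 0}]}}

```text
t: 33.53
tcp_pos: [0.539, 0.0702, 0.2731]
ee_rot: [0.004, 0.041, 0.999, -0.001]
contact_force: [-0.8, -0.5, 0.1]
gripper_width: 0.149
```

```bash
python3 - <<'E'
from h import *
o=env.observe();print(o['tcp_pos'],level(np.pi/2-.085).round(4))
E
```

```text
[0.5389839  0.0702317  0.27308185] [ 0.0018  0.0078 -0.0025]
```

>>> {"fn": "jog_arm", "kwargs": {"motion": [{"linear": [10,0,-15],"rot": [0.002,0.008,-0.002],"fingers": 0},{"linear": [26,0,-35],"rot": [0.002,0.008,-0.002],"fingers": 0},{"linear": [26,0,-47],"rot": [0.002,0.008,-0.002],"fingers": 0},{"linear": [26,0,-47],"rot": [0.002,0.008,-0.002],"fingers": 0},{"linear": [26,0,-47],"rot": [0.002,0.008,-0.002],"fingers": 0}]}}

```text
t: 33.95
tcp_pos: [0.5643, 0.0698, 0.2257]
ee_rot: [-0.001, 0.042, 0.999, -0.0]
contact_force: [0.1, 0.2, -0.5]
gripper_width: 0.149
```

```bash
python3 - <<'E'
from h import *
c,w=grab('wrist','pics/w22.png');_,d=grab('side')
np.save('w22.npy',c['T'])
o=env.observe();print(o['tcp_pos'],level(np.pi/2-.085).round(4),o['contact_force'])
crop(d,285,165,365,240,9,'pics/s22.png');crop(w,250,160,400,320,4,'pics/w22c.png')
E
```

```text
[0.56494512 0.06993808 0.22696363] [-0.0002  0.0005 -0.0002] [-0.46282221 -0.00383008 -0.37822691]
```

View pics/s22.png

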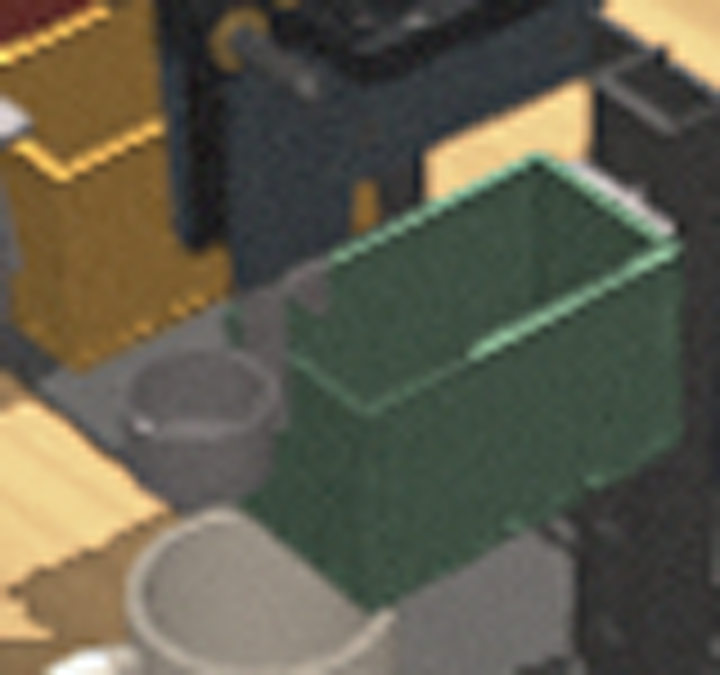

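View pics/w22c.png

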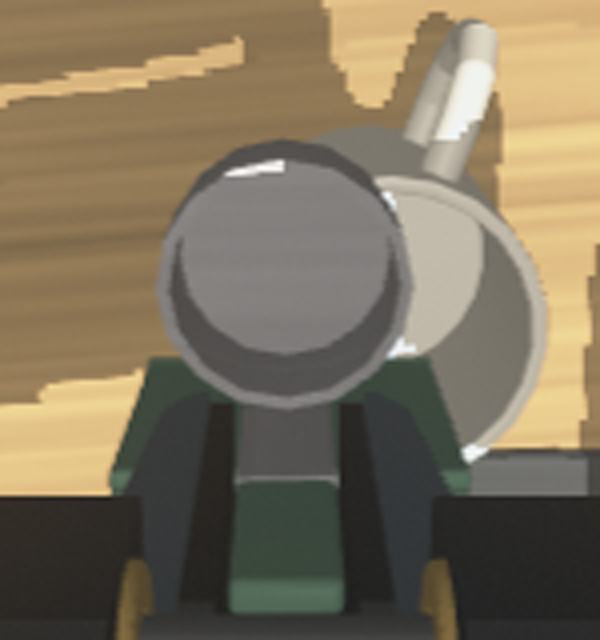

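```bash
python3 - <<'E'
from h import *
D=env.calibration('side'); f=lambda u,v:(285+u/9-.44,165+v/9-.44)
L=atz(D,f(325,315),.2003);F=atz(D,f(368,410),.188);B=atz(D,f(678,245),.188)
psi=-.08; R2=np.array([[np.cos(psi),np.sin(psi)],[-np.sin(psi),np.cos(psi)]])
print('lip rel FR corner mm',R2@(L-F)[:2]*1e3, 'len',np.linalg.norm(B-F),'yaw',np.arctan2(*(B-F)[1::-1]))
c=env.calibration('wrist');c['T']=np.load('w22.npy'); g=lambda u,v:(250+u/4-.4,160+v/4-.4)
a,b=atz(c,g(113,478),.188),atz(c,g(469,478),.188);q=atz(c,g(286,275),.1903)
print(a,b,'bowl',q,'rel',R2@(q-(a+b)/2)[:2]*1e3,np.arctan2(*(b-a)[1::-1])-np.pi/2)
E
```

```text
lip rel FR corner mm [ 6.50190715 25.81285531] len 0.10907597407871965 yaw -0.0551633326046765
[0.57118254 0.04126983 0.188     ] [0.57601416 0.09867145 0.188     ] bowl [0.53930558 0.07204919 0.1903    ] rel [-34.34919944  -0.66859421] -0.08397421747379008
```

>>> {"fn": "jog_arm", "kwargs": {"motion": [{"linear": [4,0,0],"rot": [0,0,0],"fingers": 0},{"linear": [4,-0.5,-5],"rot": [0,0,0],"fingers": 0},{"linear": [4,-0.5,-13],"rot": [0,0,0],"fingers": 0},{"linear": [4,-0.5,-20],"rot": [0,0,0],"fingers": 0},{"linear": [4,-0.5,-25],"rot": [0,0,0],"fingers": 0},{"linear": [4,-0.5,-25],"rot": [0,0,0],"fingers": 0}]}}

```text
t: 34.55
tcp_pos: [0.5681, 0.0694, 0.2004]
ee_rot: [-0.001, 0.042, 0.999, 0.0]
contact_force: [-0.7, 0.3, -0.8]
gripper_width: 0.147
```

>>> {"fn": "jog_arm", "kwargs": {"motion": [{"linear": [0,0,-1.5],"rot": [0,0,0],"fingers": 0},{"linear": [0,0,-2.5],"rot": [0,0,0],"fingers": 0},{"linear": [0,0,-2.5],"rot": [0,0,0],"fingers": 0}]}}

```text
t: 34.8
tcp_pos: [0.568, 0.0694, 0.1976]
ee_rot: [-0.001, 0.042, 0.999, -0.0]
contact_force: [-0.3, -0.0, 0.0]
gripper_width: 0.147
```

```bash
python3 - <<'E'
from h import *
_,d=grab('side')
o=env.observe();print(o['tcp_pos'],level(np.pi/2-.08).round(4),o['contact_force'])
crop(d,285,165,365,240,9,'pics/s23.png')
E
```

```text
[0.56809614 0.06938662 0.19786659] [-0.0001 -0.0018  0.0048] [ 0.50367383 -0.26217696 -0.49885609]
```

View pics/s23.png

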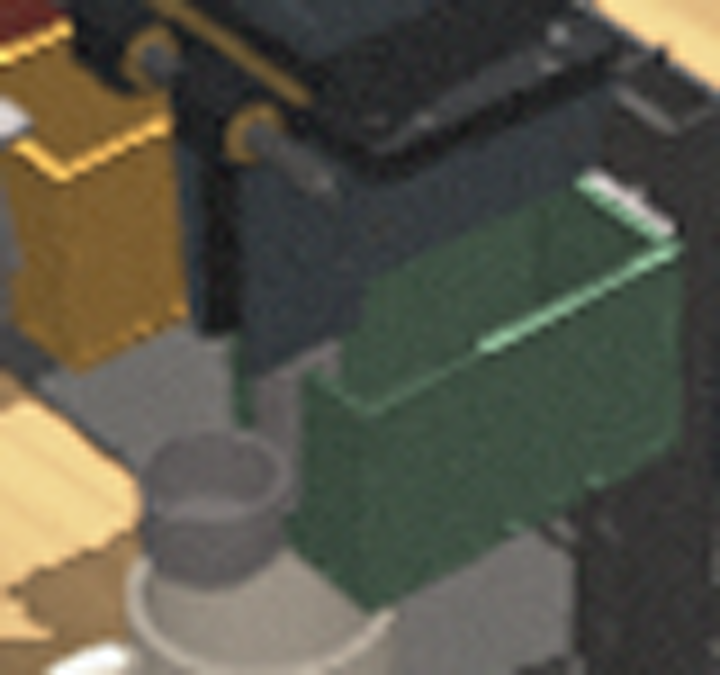

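>>> {"fn": "jog_arm", "kwargs": {"motion": [{"linear": [0,0,-1],"rot": [0,0,0],"fingers": 0},{"linear": [0,0,-2],"rot": [0,0,0],"fingers": 0},{"linear": [0,0,-2],"rot": [0,0,0],"fingers": 0}]}}

```text
t: 35.1
tcp_pos: [0.5682, 0.0694, 0.196]
ee_rot: [-0.001, 0.042, 0.999, 0.0]
contact_force: [-1.8, -0.6, 1.8]
gripper_width: 0.145
```

>>> {"fn": "jog_arm", "kwargs": {"motion": [{"linear": [0,0,-0.7],"rot": [0,0,0],"fingers": 0},{"linear": [0,0,-0.7],"rot": [0,0,0],"fingers": 30},{"linear": [0,0,-0.7],"rot": [0,0,0],"fingers": 30},{"linear": [0,0,0],"rot": [0,0,0],"fingers": 30},{"linear": [0,0,20],"rot": [0,0,0],"fingers": 30},{"linear": [0,0,60],"rot": [0,0,0],"fingers": 30},{"linear": [0,0,90],"rot": [0,0,0],"fingers": 30},{"linear": [-30,-30,90],"rot": [0,0,0],"fingers": 27}]}}

```text
t: 35.77
tcp_pos: [0.5442, 0.042, 0.2925]
ee_rot: [0.004, 0.041, 0.999, 0.001]
contact_force: [1.0, -1.2, 1.5]
gripper_width: 0.303
```

>>> {"fn": "jog_arm", "kwargs": {"motion": [{"linear": [-40,-40,0],"rot": [0,0,-0.12],"fingers": 27},{"linear": [-70,-80,0],"rot": [0,0,-0.24],"fingers": 27},{"linear": [-80,-120,0],"rot": [0,0,-0.36],"fingers": 27},{"linear": [-90,-160,0],"rot": [0,0,-0.48],"fingers": 27},{"linear": [-95,-200,0],"rot": [0,0,-0.6],"fingers": 27},{"linear": [-95,-240,0],"rot": [0,0,-0.72],"fingers": 27},{"linear": [-95,-255,0],"rot": [0,0,-0.84],"fingers": 27},{"linear": [-95,-255,0],"rot": [0,0,-0.96],"fingers": 27}]}}

```text
t: 36.43
tcp_pos: [0.4489, -0.2171, 0.2928]
ee_rot: [0.005, 0.502, 0.865, -0.002]
contact_force: [-0.5, 1.4, -1.3]
gripper_width: 0.296
```

```bash
python3 - <<'E'
from h import *
_,d=grab('side','pics/side24.png');_,s=grab('scene')
o=env.observe();print(o['tcp_pos'],level(-.025).round(4))
crop(d,225,115,385,245,4.5,'pics/s24.png');crop(s,330,160,500,290,4.5,'pics/q24.png')
E
```

```text
[ 0.4489563  -0.21399829  0.29243847] [ 0.0075  0.0037 -0.5484]
```

View pics/s24.png

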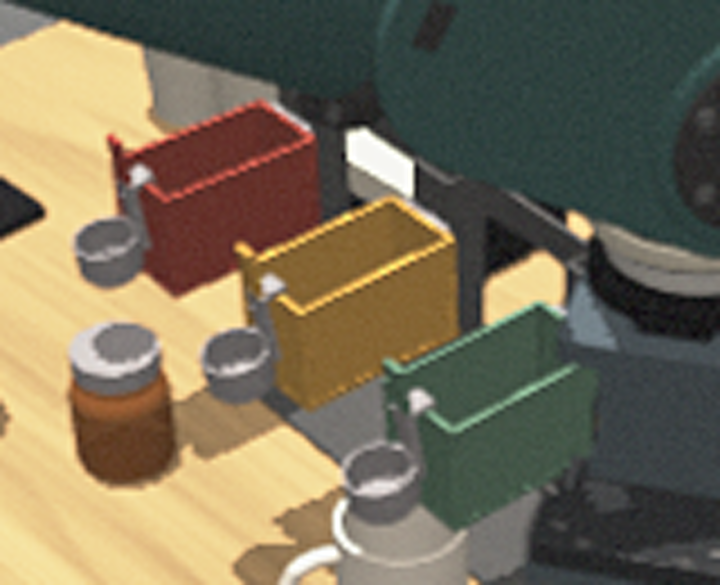

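View pics/q24.png

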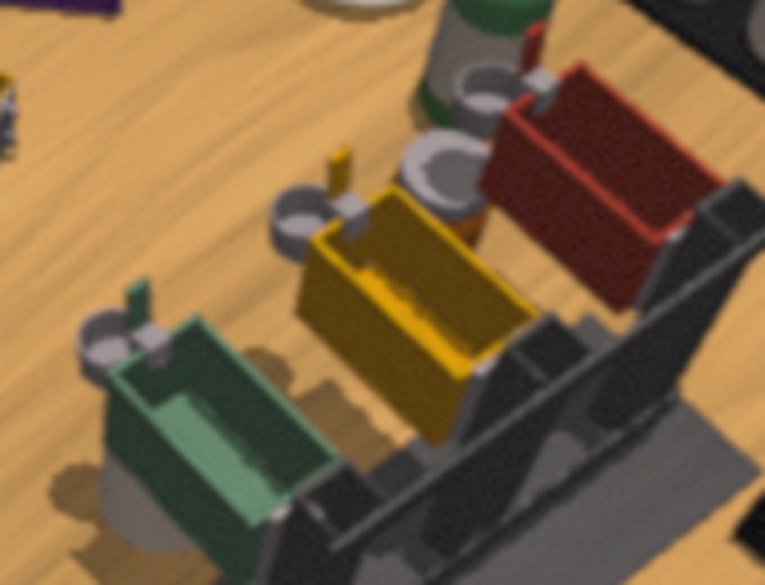

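>>> {"fn": "jog_arm", "kwargs": {"motion": [{"linear": [-5,-4,0],"rot": [0.007,0.004,-0.12],"fingers": 27},{"linear": [-5,-4,-20],"rot": [0.007,0.004,-0.24],"fingers": 27},{"linear": [-5,-4,-50],"rot": [0.007,0.004,-0.36],"fingers": 27},{"linear": [-5,-4,-80],"rot": [0.007,0.004,-0.48],"fingers": 27},{"linear": [-5,-4,-110],"rot": [0.007,0.004,-0.55],"fingers": 27},{"linear": [-5,-4,-140],"rot": [0.007,0.004,-0.55],"fingers": 27},{"linear": [-5,-4,-140],"rot": [0.007,0.004,-0.55],"fingers": 27}]}}

```text
t: 37.12
tcp_pos: [0.4413, -0.2156, 0.1478]
ee_rot: [-0.004, 0.715, 0.7, -0.001]
contact_force: [-0.3, 0.7, -0.1]
gripper_width: 0.295
```

```bash
python3 - <<'E'
from h import *
c,w=grab('wrist','pics/w25.png')
o=env.observe();print(o['tcp_pos'],level(-.025).round(4))
E
```

```text
[ 0.44253063 -0.21641639  0.15058354] [-0.0021 -0.0049 -0.0035]
```

View pics/w25.png

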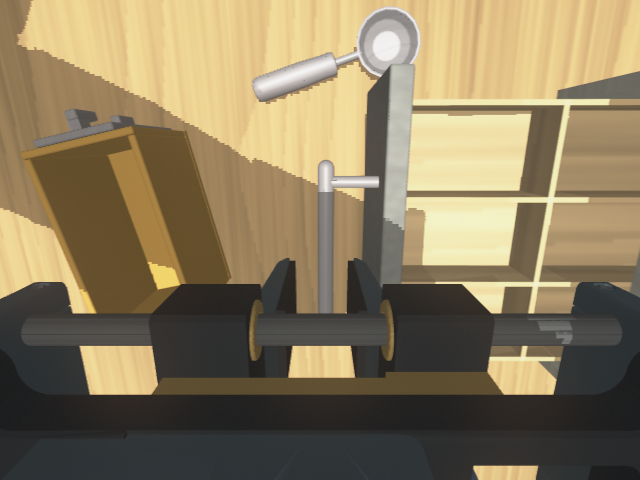

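>>> {"fn": "jog_arm", "kwargs": {"motion": [{"linear": [1,0,-30],"rot": [-0.002,-0.005,-0.003],"fingers": 27},{"linear": [1,0,-60],"rot": [-0.002,-0.005,-0.003],"fingers": 27},{"linear": [1,0,-82],"rot": [-0.002,-0.005,-0.003],"fingers": 27},{"linear": [1,0,-82],"rot": [-0.002,-0.005,-0.003],"fingers": 27},{"linear": [1,0,-82],"rot": [-0.002,-0.005,-0.003],"fingers": 0},{"linear": [1,0,-82],"rot": [-0.002,-0.005,-0.003],"fingers": 0},{"linear": [1,0,-82],"rot": [-0.002,-0.005,-0.003],"fingers": 0},{"linear": [1,0,-82],"rot": [-0.002,-0.005,-0.003],"fingers": 0}]}}

```text
t: 37.83
tcp_pos: [0.4448, -0.217, 0.0707]
ee_rot: [0.001, 0.715, 0.699, 0.001]
contact_force: [-2.8, 2.6, 10.5]
gripper_width: 0.11
```

>>> {"fn": "jog_arm", "kwargs": {"motion": [{"linear": [-2,0,0],"rot": [0,0,0],"fingers": 0},{"linear": [-4,0,0],"rot": [0,0,0],"fingers": 0},{"linear": [-4,0,0],"rot": [0,0,0],"fingers": 0}]}}

```text
t: 38.08
tcp_pos: [0.4434, -0.2172, 0.0717]
ee_rot: [0.004, 0.716, 0.698, 0.002]
contact_force: [24.1, 7.3, -29.9]
gripper_width: 0.113
```

>>> {"fn": "jog_arm", "kwargs": {"motion": [{"linear": [8,-0.2,0],"rot": [0,0,0],"fingers": 0},{"linear": [20,-0.5,0],"rot": [0,0,0],"fingers": 0},{"linear": [35,-0.9,0],"rot": [0,0,0],"fingers": 0},{"linear": [50,-1.3,0],"rot": [0,0,0],"fingers": 0},{"linear": [65,-1.7,0],"rot": [0,0,0],"fingers": 0},{"linear": [80,-2.1,0],"rot": [0,0,0],"fingers": 0},{"linear": [95,-2.5,0],"rot": [0,0,0],"fingers": 0},{"linear": [105,-2.7,0],"rot": [0,0,0],"fingers": 0}]}}

```text
t: 38.75
tcp_pos: [0.5484, -0.2193, 0.0717]
ee_rot: [0.003, 0.715, 0.699, 0.002]
contact_force: [-2.5, 3.1, -9.8]
gripper_width: 0.111
```

>>> {"fn": "jog_arm", "kwargs": {"motion": [{"linear": [8,-0.2,0],"rot": [0,0,0],"fingers": 0},{"linear": [16,-0.4,0],"rot": [0,0,0],"fingers": 0},{"linear": [24,-0.6,0],"rot": [0,0,0],"fingers": 0},{"linear": [32,-0.8,0],"rot": [0,0,0],"fingers": 0},{"linear": [36,-0.9,0],"rot": [0,0,0],"fingers": 0},{"linear": [36,-0.9,0],"rot": [0,0,0],"fingers": 0}]}}

```text
t: 39.25
tcp_pos: [0.5853, -0.2201, 0.0717]
ee_rot: [0.004, 0.715, 0.699, 0.002]
contact_force: [2.5, 3.3, -12.2]
gripper_width: 0.112
```

>>> {"fn": "jog_arm", "kwargs": {"motion": [{"linear": [4,0,0],"rot": [0,0,0],"fingers": 0},{"linear": [8,-0.2,0],"rot": [0,0,0],"fingers": 0},{"linear": [8,-0.2,0],"rot": [0,0,0],"fingers": 0}]}}

```text
t: 39.5
tcp_pos: [0.5935, -0.2202, 0.0717]
ee_rot: [0.003, 0.715, 0.699, 0.002]
contact_force: [-1.0, 2.4, -11.5]
gripper_width: 0.111
```

>>> {"fn": "jog_arm", "kwargs": {"motion": [{"linear": [2,0,0],"rot": [0,0,0],"fingers": 0},{"linear": [3,0,0],"rot": [0,0,0],"fingers": 0},{"linear": [3,0,0],"rot": [0,0,0],"fingers": 0}]}}

```text
t: 39.75
tcp_pos: [0.5936, -0.2201, 0.0716]
ee_rot: [0.001, 0.715, 0.699, 0.0]
contact_force: [-24.5, -1.3, 7.9]
gripper_width: 0.116
```

Hard stop reached at exactly 150 mm from the open stop. Release, retreat and check.

>>> {"fn": "jog_arm", "kwargs": {"motion": [{"linear": [0,0,-1],"rot": [0,0,0],"fingers": 24},{"linear": [0,0,-1],"rot": [0,0,0],"fingers": 24},{"linear": [0,0,-1],"rot": [0,0,0],"fingers": 24},{"linear": [0,0,40],"rot": [0,0,0],"fingers": 24},{"linear": [0,0,80],"rot": [0,0,0],"fingers": 24},{"linear": [-20,0,120],"rot": [0,0,0],"fingers": 24},{"linear": [-50,0,160],"rot": [0,0,0],"fingers": 24},{"linear": [-80,0,200],"rot": [0,0,0],"fingers": 24}]}}

```text
t: 40.42
tcp_pos: [0.5256, -0.2203, 0.2584]
ee_rot: [0.002, 0.715, 0.699, 0.001]
contact_force: [-0.3, -0.7, 0.2]
gripper_width: 0.265
```

>>> {"fn": "jog_arm", "kwargs": {"motion": [{"linear": [-30,-40,20],"rot": [0,0,0],"fingers": 40},{"linear": [-60,-80,40],"rot": [0,0,0],"fingers": 40},{"linear": [-80,-110,60],"rot": [0,0,0],"fingers": 40},{"linear": [-80,-140,60],"rot": [0,0,0],"fingers": 40},{"linear": [-80,-140,60],"rot": [0,0,0],"fingers": 40}]}}

```text
t: 40.83
tcp_pos: [0.4452, -0.3651, 0.322]
ee_rot: [0.005, 0.716, 0.698, 0.001]
contact_force: [0.4, 1.6, 0.1]
gripper_width: 0.441
```

```bash
python3 - <<'E'
from h import *
_,d=grab('side','pics/side26.png');_,s=grab('scene','pics/scene26.png')
print(env.observe()['t'],env.observe()['tcp_pos'])
crop(d,225,115,385,245,5,'pics/s26.png');crop(s,330,160,510,310,4.4,'pics/q26.png')
E
```

```text
40.9333 [ 0.44565424 -0.3623968   0.31978636]
```

View pics/side26.png

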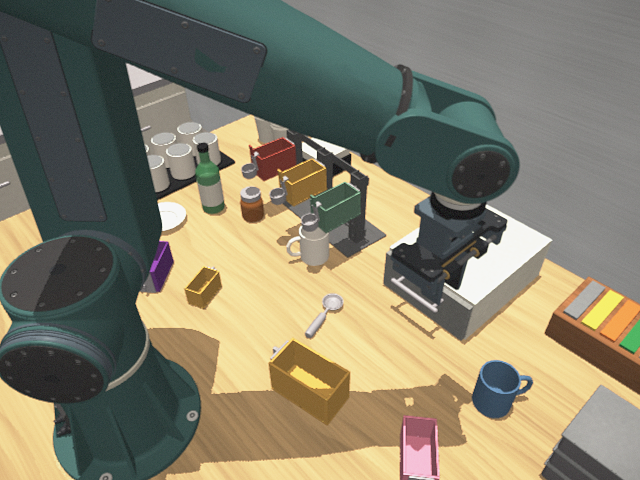

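View pics/scene26.png

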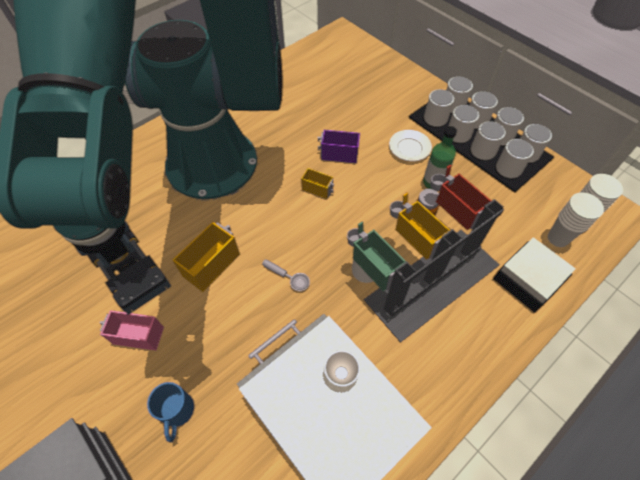

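View pics/s26.png

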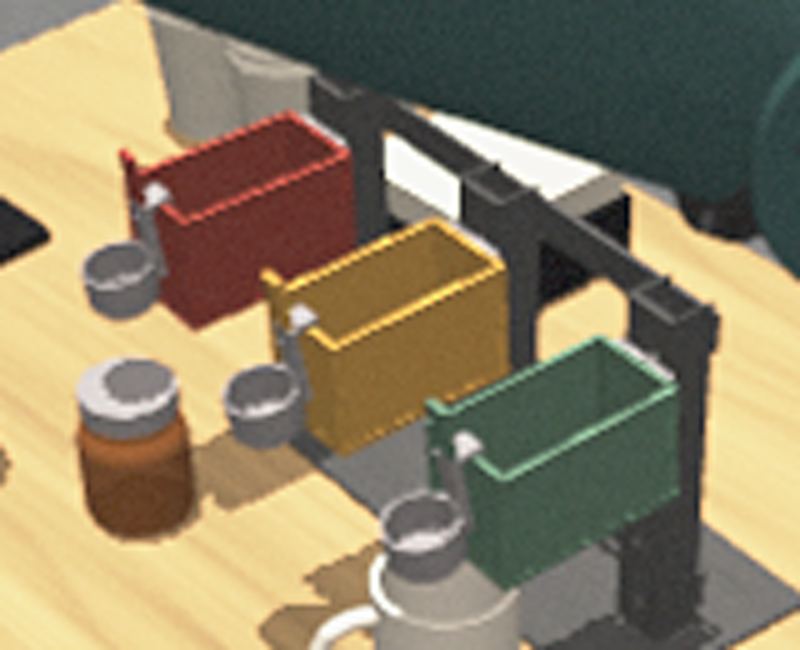

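View pics/q26.png

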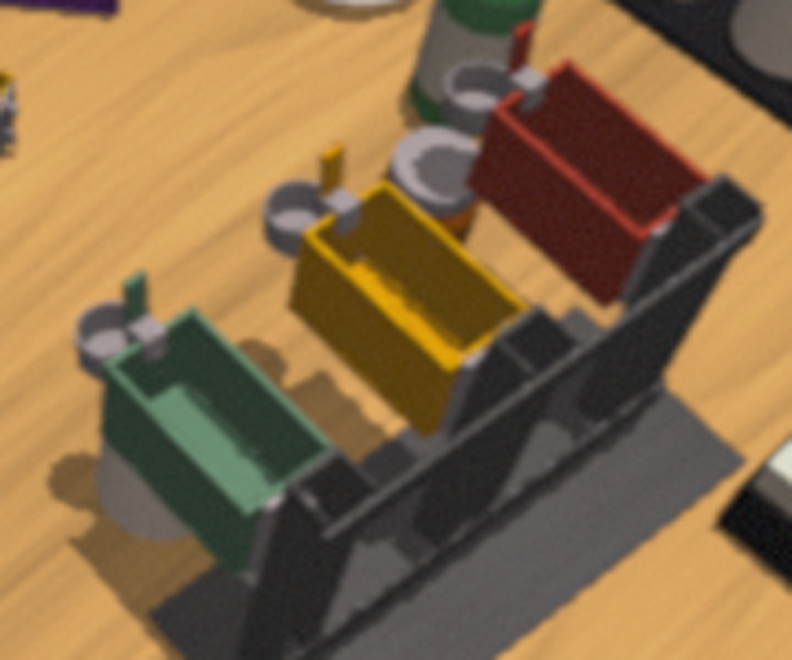

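```bash
python3 - <<'E'
from h import *
S=env.calibration('scene');D=env.calibration('side')
P={}
for n,a,b in(('red',(640,238),(352,153)),('yel',(458,368),(507,264)),('grn',(255,512),(678,382)),('redF',(500,107),(188,220)),('yelF',(308,235),(338,348)),('grnF',(106,358),(503,480))):
    P[n]=tri([(S,(330+a[0]/4.4-.4,160+a[1]/4.4-.4)),(D,(225+b[0]/5-.4,115+b[1]/5-.4))]); print(n,P[n].round(4))
print([(P[a]-P[b]).round(4) for a,b in(('red','yel'),('yel','grn'),('redF','yelF'),('yelF','grnF'))])
E
```

```text
red [0.7051 0.299  0.1902]
yel [0.6944 0.167  0.1883]
grn [0.6826 0.0331 0.1893]
redF [0.6001 0.3108 0.1901]
yelF [0.5865 0.1741 0.1848]
grnF [0.5716 0.0401 0.1869]
[array([0.0107, 0.132 , 0.002 ]), array([ 0.0118,  0.1339, -0.001 ]), array([0.0136, 0.1367, 0.0054]), array([ 0.0149,  0.134 , -0.0021])]
```

```bash
python3 -c "
from plant import env
o=env.observe();print(o['t'],o['contact_force']);print(env.close_job())"
```

```text
40.9333 [ 0.49014381  0.97478669 -0.24997527]
the job is handed in; nothing more can be done
None
```

I finished the whole job and handed it in at about 41 s; it reported no verdict.

**What I did:**
- I hooked the mustard caddy (the middle-sized of the three) on the middle upright and the green caddy on the right one. Each was pressed until its plate met the upright, then lowered until the tabs rested.
- I pulled the drawer out to its stop. All three scoops were there, and each now hangs by its hook over the front rim of its own caddy.
- I pushed the drawer shut until it hit its hard stop.

**Last checks:**
- **Caddies:** measured from both fixed cameras, the caddies' rear rims are at the same height within about 2 mm, and about 134 mm apart (135 expected).
- **Mustard caddy front:** its front rim measured about 5 mm lower than the red one's. That is a bit more than the 1.5° nod allows (about 3 mm), though it is near the limit of what the cameras can resolve.
- **Scoops:** in both views, all three hang near the middle with bowls outside.
- **Drawer:** the handle moved 150 mm between the two stops, so I take it as fully shut.
- **Crockery and other things:** all are upright and look unmoved in the final pictures. The gripper touches nothing.

**Disagreement between measurements:** single-camera yaw estimates for the rack and caddies ranged from about -0.04 to -0.13 rad. I used about -0.087 rad, and the contact depths on the uprights agreed with it.

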